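Assemble a bench filter holder on the free station of a vacuum manifold

TASK

Put together the filter holder on the bare base of the vacuum manifold so that it matches the finished one beside it: first lay the filter disc flat in the base's seat, then set the black rubber ring over it, then stand the funnel upright in the ring, spigot down, and last put the lid on the funnel. Let go of each piece once it is fully home before fetching the next. Do not bump the finished holder, and leave the two test cassettes, the pipette and the amber bottle where they are.

Things in the scene. Friction and masses are not known exactly. Their poses are not given: they have to be found in the camera images.
- filter_base: The bare base (target), fixed on either station of the vacuum manifold: a steel cup of 64 mm diameter on a neck, black stopcock lever in front. Origin: centre of its underside, 55 mm above the bench; z up, x across the manifold away from the robot, y along it. Rim 45 mm above the origin; in it a round seat of 44 mm diameter, 3 mm deep (floor 42 mm above the origin).
- ready_holder: Finished holder, fixed on the other station, 150 mm away along y of filter_base (either side): the same base with ring, funnel and lid, 64 mm across. Origin as filter_base; top of its knob 174 mm above the origin. Do not bump it (over 8 N fails). The manifold under both: steel square tube 42 mm wide, 360 mm long, top 55 mm above the bench.
- filter_disc: Loose dark grey sintered-metal disc with fine black pores, 40 mm diameter, 10 mm thick, edges chamfered 1.5 mm, 50 to 95 g, flat on the bench. Origin: centre of its underside, z up. Home: on the seat floor (origin 42 mm above that of filter_base), its top then 7 mm above the rim.
- seal_ring: Loose black rubber sealing ring, 56 mm outer diameter, 44 mm bore, 16 mm high, 30 to 60 g. Lies flat on the bench, both faces alike. Origin: centre of its underside, z up. Home: on the rim of filter_base around the disc (origin 45 mm above that of filter_base).
- funnel: Loose open steel funnel standing on its spigot, 0.2 to 0.37 kg. From below: spigot 40 mm diameter, 8 mm long (foot chamfered 2 mm); flange 56 mm diameter, 6 mm thick; straight round body 52 mm diameter up to 96 mm above the origin; mouth 45 mm. Origin: centre of the spigot's underside, z up. Home: spigot in the ring, flange on the ring (origin 53 mm above that of filter_base).
- funnel_lid: Loose steel lid with black knob, 70 to 130 g, knob up on the bench: plug 40 mm diameter, 6 mm high; plate 56 mm diameter from 6 to 11 mm; knob 18 mm diameter from 11 to 31 mm above the origin. Origin: centre of the plug's underside, z up. Home: plug in the funnel's mouth, plate on its brim (origin 143 mm above that of filter_base).
- cassette_1: Loose white rapid-test cassette lying flat on the right (y < 0), 70 x 20 x 5 mm, long along its x. Origin: centre of its underside. Leave it there.
- cassette_2: The same, lying on the left (y > 0). Leave it there.
- pipette: Loose white hand pipette lying on the bench on the left near the robot, about 235 mm long along its x (from -89 to 147 mm), 30 mm high. Origin: under the middle of its handle. Leave it there.
- reagent_bottle: Loose amber bottle with a blue cap standing on the left, 56 mm diameter, 125 mm high. Origin: centre of its underside. Leave it there.
Things that resemble listed ones, but are neither listed nor needed, are in the scene too. Several things have the shape of the filter_disc; the one meant has the colours described above.

How it is judged:
On the way, in this order (a step that is already met when the one before it is completed fails the run):
1. the filter disc lies flat in the seat of the bare base, let go (z of filter_disc in the frame of filter_base between 0.04 and 0.044 m and horizontal distance between filter_disc and filter_base below 0.0035 m and angle between filter_disc's own z axis and vertical below 0.06 rad and contact force between the fingers and filter_disc below 0.1 N), for 0.2 s.
2. the rubber ring sits on the base around the disc, let go (z of seal_ring in the frame of filter_base between 0.043 and 0.047 m and horizontal distance between seal_ring and filter_disc below 0.0035 m and angle between seal_ring's own z axis and vertical below 0.06 rad and contact force between the fingers and seal_ring below 0.1 N), for 0.2 s.
3. the funnel stands upright with its spigot in the ring, let go (z of funnel in the frame of filter_base between 0.051 and 0.055 m and horizontal distance between funnel and seal_ring below 0.0035 m and angle between funnel's own z axis and vertical below 0.06 rad and contact force between the fingers and funnel below 0.1 N), for 0.2 s.
4. the lid is on the funnel, let go (z of funnel_lid in the frame of filter_base between 0.141 and 0.145 m and horizontal distance between funnel_lid and funnel below 0.004 m and angle between funnel_lid's own z axis and vertical below 0.06 rad and contact force between the fingers and funnel_lid below 0.1 N), for 0.2 s.
At the end, for the whole second after the job is handed in: Released, at rest and level (0.06 rad) on the bare base, each at its home height within 2 mm: disc in the seat (3.5 mm off the base's axis at most), ring around it (3.5 mm from the disc's axis), funnel in the ring (3.5 mm from the ring's), lid on the funnel (4 mm) (all of step 1 and all of step 2 and all of step 3 and all of step 4 and linear speed of each of filter_disc, seal_ring, funnel, funnel_lid below 0.02 m/s and angular speed of each of filter_disc, seal_ring, funnel, funnel_lid below 0.2 rad/s); the robot touches nothing.
It fails at once if the finished holder is bumped with more than 8 N (contact force between ready_holder and anything else above 8 N).
It fails at once if the right test cassette is displaced by more than 20 mm (distance of cassette_1 from where it was at the start of the episode above 0.02 m).
It fails at once if the left test cassette is displaced by more than 20 mm (distance of cassette_2 from where it was at the start of the episode above 0.02 m).
It fails at once if the pipette is displaced by more than 20 mm (distance of pipette from where it was at the start of the episode above 0.02 m).
It fails at once if the amber bottle is displaced by more than 20 mm (distance of reagent_bottle from where it was at the start of the episode above 0.02 m).
It also fails if it takes over 112 s, if anything falls off the work surface, if the arm or the gripper's body presses on something with over 40 N, if the wrist force passes 120 N, or if a joint passes its speed limit or range.

ROBOT

A 6-joint arm with a two-finger parallel gripper is mounted at the origin on the work surface. World frame = base frame: x ahead of the robot, y to its left, z up, the work surface at z = 0. Lengths are in m, angles in rad, forces in N, time in s.
With the tool pointing down it reaches from about 0.35 to 0.8 m from the base axis. Payload 7.3 kg.
Tool frame: the origin (TCP) lies midway between the tips of the shut fingers; the grasp point (between the pads) lies 19 mm behind it; z points along the fingers, y is the direction in which the jaws open and shut (so a half turn about z gives the same grasp; the last joint's range is limited). The gripper opens to 85 mm and grips with 20 to 120 N. Pads are 22 mm wide; open, the fingers measure 114 mm over their backs; the gripper's body (76 mm by 85 mm) begins 54 mm behind the grasp point. The pads swing forward as they close: fully open they stand 13 mm farther back than shut.
Start: joints at [-1.34, 0.342, 1.524, -0, 1.275, -0.146], TCP at [0.193, -0.488, 0.231] pointing down, gripper open.
Joint ranges: [-2.53, 2.53], [-0.77, 2.02], [0.04, 2.7], [-1, 4.14], [0.28, 2.66], [-3.11, 3.11]. Speed limits (rad/s): [2.57, 2.57, 3.14, 3.14, 3.14, 3.14].

INTERFACE

Orientations are given as a 3x3 rotation matrix whose columns are the frame's x, y, z axes.
In Python, from bench import readout, capture, robot gives the robot as it stands. The module is installed in compiled form; this text tells all that it offers.
- The arm moves only by the shell command python3 -m crank 'ROWS' [FORCE]. ROWS is JSON, a list of rows, each an object of numbers: "hand": the finger opening in m, from 0 to 0.0854; "x", "y", "z": the shift along the world's x, y, z in m; "twist": the turn about the world's z in rad. A call has 1 to 10 rows; each row shifts and turns the commanded pose from where the row before left it; what a row does not reach is not made up. A row lasts 1/12 s, in which the tool goes at most 41.7 mm and 7.16 degrees, less where a joint would pass 70% of its speed; a pose out of reach is approached as far as the arm can. A call is refused whole if a number of a shift passes 0.0417 or a number of a turn 0.125, either way. A call with a gripper value outside its range is refused whole. The fingers move at their own pace and stop on an object; FORCE is the grip in N (left out, the last holds). Time passes only in rows, so rows that do not move let the fingers close. It gives the time, the measured TCP pose, the force and the opening at its end, in the units of the state.
- readout.state(): the state, without advancing time (a new reading comes with each control period).
- capture(name): name is "scene" or "top" or "wrist"; returns a dict with "frame" (480x640x3 uint8, red, green, blue), "vertical_fov" (degrees; the focal length in pixels is half the picture's height over the tangent of half this angle, whatever the lens; pixels are square), "cx", "cy" (the principal point, pixels), "k1" (the pictures are not rectified: a ray, as slopes to the right and down, at radius r is drawn at 1 + k1 r^2 times it, then the intrinsics apply), "extrinsics" (4x4, takes a point from world to camera coordinates). Camera axes: x right, y up, looking along -z (the intrinsics and any distortion apply to the point x, -y, -z); pixel columns grow to the right and rows downward; lengths in m; the calibration is good to about 2 mm. A picture is of the moment at which its call begins. There is no depth.
- robot.finish_job(): hands the job in, once; it reports no verdict.
The state is a dict: "t": time; "q": joint angles; "qd": joint speeds; "joint_torque": joint torques, N m; "ee_pos": TCP position; "eef_rot": TCP orientation; "ft_force": force on the tool from outside, world axes, zero at the start; "moment": the same for the moment, N m; "gripper_width": opening from 0.0 (shut) to 1.0 (fully open).
Only numpy, scipy, OpenCV 4.12 (cv2) and the standard library are available. Lean on these libraries where they do the work, as an engineer would, in place of code of your own. Each camera call takes 0.05 s, during which the arm holds its last target.

## Working session

There is one attempt and no reset: what is moved stays moved. The work goes in short steps, Python scripts to look and compute and a shell command to move; the robot and the scene stay as the last step left them, time stands still between calls to the robot, and variables do not carry over. Pictures are saved under pics/ and viewed, and the job is handed in when it is done.

```bash
mkdir -p pics; cat > h.py <<'E'
import numpy as np, cv2
from bench import readout, capture, robot
def save(name,fn):
    c=capture(name); cv2.imwrite('pics/'+fn+'.png',c['frame'][:,:,::-1])
    import pickle; pickle.dump(c,open('pics/'+fn+'.pkl','wb')); return c
def load(fn):
    import pickle; return pickle.load(open('pics/'+fn+'.pkl','rb'))
def f_(c): return 240/np.tan(np.radians(c['vertical_fov'])/2)
def proj(c,P):
    P=np.atleast_2d(P); E=c['extrinsics']; p=P@E[:3,:3].T+E[:3,3]
    x=p[:,0]/-p[:,2]; y=-p[:,1]/-p[:,2]; r=x*x+y*y; s=1+c['k1']*r
    return np.c_[c['cx']+f_(c)*x*s, c['cy']+f_(c)*y*s]
def ray(c,u,v):
    X=(u-c['cx'])/f_(c); Y=(v-c['cy'])/f_(c); x,y=X,Y
    for _ in range(50):
        s=1+c['k1']*(x*x+y*y); x,y=X/s,Y/s
    E=c['extrinsics']; R=E[:3,:3]; o=-R.T@E[:3,3]; d=R.T@np.array([x,-y,-1.]); return o,d
def onz(c,u,v,z):
    o,d=ray(c,u,v); return o+d*(z-o[2])/d[2]
def crop(fn,x0,y0,x1,y1,k,out):
    im=cv2.imread('pics/'+fn+'.png')[y0:y1,x0:x1]; cv2.imwrite('pics/'+out+'.png',cv2.resize(im,None,fx=k,fy=k,interpolation=cv2.INTER_CUBIC))
E
python3 - <<'E'
from h import *
for n in ['scene','top','wrist']:
    c=save(n,n+'0'); print(n,c['vertical_fov'],c['cx'],c['cy'],c['k1']); E=c['extrinsics']; print(-E[:3,:3].T@E[:3,3],-E[2,:3])
print(readout.state())
E
```

```text
scene 54.28138609340572 323.529247512394 228.3081779483552 -0.11266811606256227
[1.10552178 0.43977057 0.85929375] [-0.59553037 -0.36881414 -0.71366638]
top 42.91625395669769 316.47584129125295 237.2069489291642 0.040607113827710706
[0.21406888 0.04033896 1.21121807] [ 0.2130614  -0.00677705 -0.97701531]
wrist 69.14725864909647 316.74994229607705 241.5537422080793 -0.06714904072136911
[ 0.26767399 -0.45945658  0.37297791] [-0.28861193 -0.11350535 -0.95069432]
{'t': 0.15, 'q': array([-1.34001125e+00,  3.42541930e-01,  1.52483116e+00, -4.15817918e-05,
        1.27540960e+00, -1.45957821e-01]), 'qd': array([ 0.0002365 , -0.00120358, -0.00364922, -0.00039212,  0.00154821,
       -0.00032472]), 'joint_torque': array([ 9.44716776e-04, -4.33909106e+01, -2.46146536e+01, -2.69231423e-04,
        5.71400800e-03,  3.23144519e-06]), 'ee_pos': array([ 0.19309959, -0.48785313,  0.23078466]), 'eef_rot': array([[ 9.29863392e-01,  3.67904845e-01, -3.10937128e-04],
       [ 3.67904952e-01, -9.29862692e-01,  1.14938483e-03],
       [ 1.33735413e-04, -1.18316619e-03, -9.99999291e-01]]), 'ft_force': array([-0.32262617, -0.07552736,  0.01542766]), 'moment': array([0.04987667, 0.01194416, 0.03329126]), 'gripper_width': 1.000808044378523}
```

View pics/scene0.png

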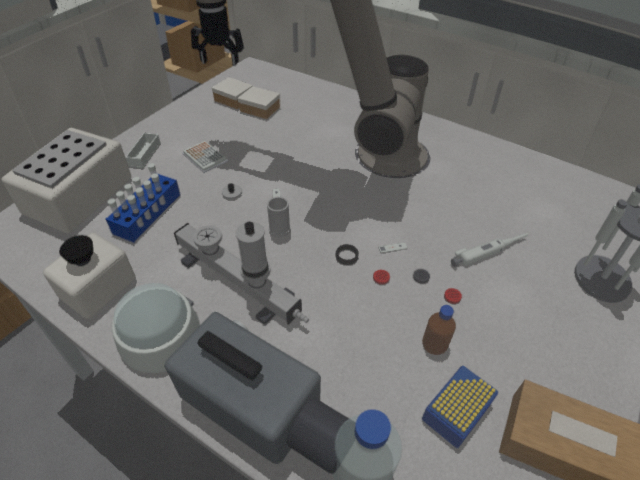

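View pics/top0.png

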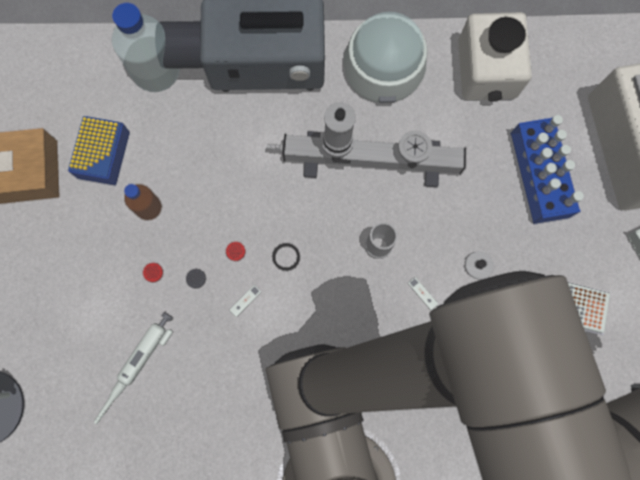

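View pics/wrist0.png

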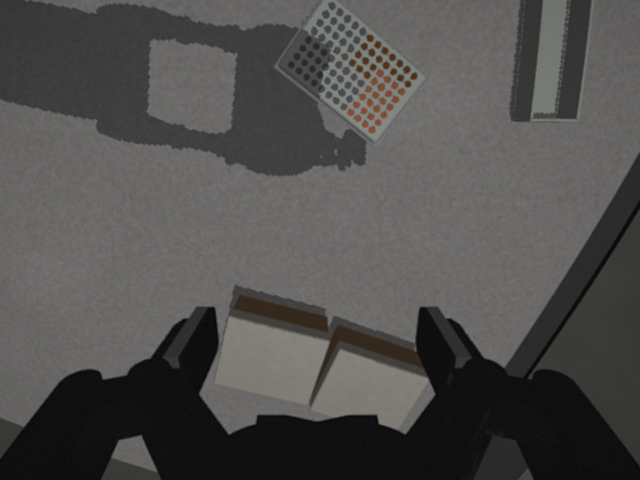

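Top view: the base is at (414,147), the finished holder at (339,135), the ring at (286,256), the funnel at (382,240) and the lid at (478,264). There are three disc-shaped things: red (235,250), red (152,272) and dark grey (196,278). The grey one fits the description, so I'll confirm it in crops.

```bash
python3 - <<'E'
from h import *
crop('top0',130,230,310,330,4,'c1'); crop('top0',280,90,480,290,4,'c2'); 
crop('scene0',320,220,480,320,5,'c3'); crop('scene0',170,170,320,320,4,'c4')
crop('top0',440,230,540,290,6,'c5')
E
```

```text
(no output)
```

View pics/c1.png

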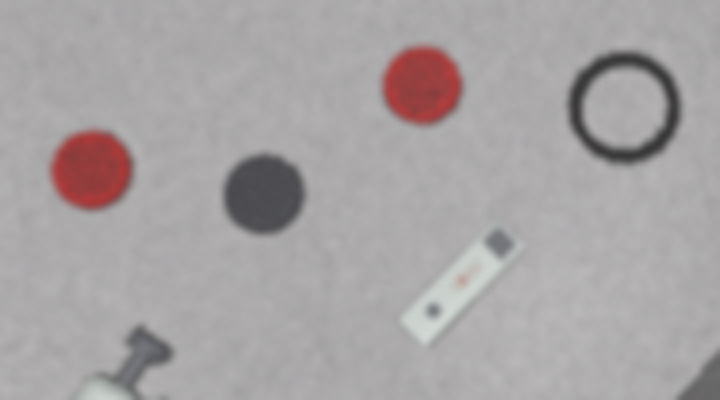

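View pics/c3.png

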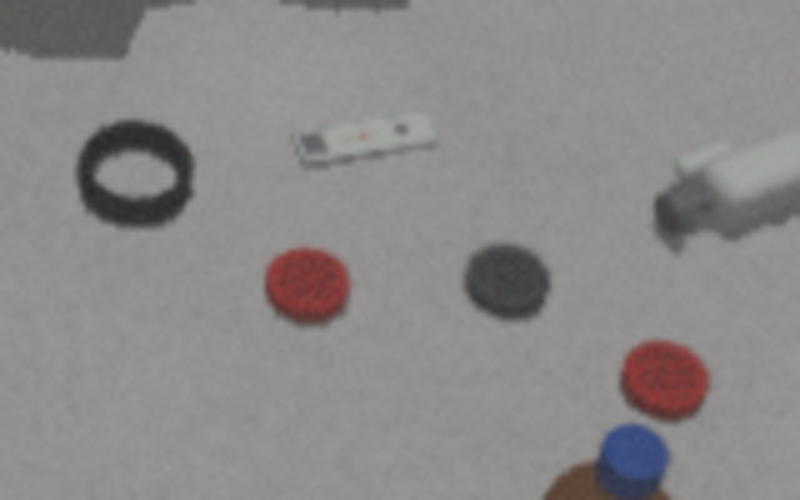

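```bash
python3 - <<'E'
from h import *
crop('top0',280,90,480,190,4,'c2'); crop('top0',350,210,500,290,5,'c5')
E
```

```text
(no output)
```

View pics/c4.png

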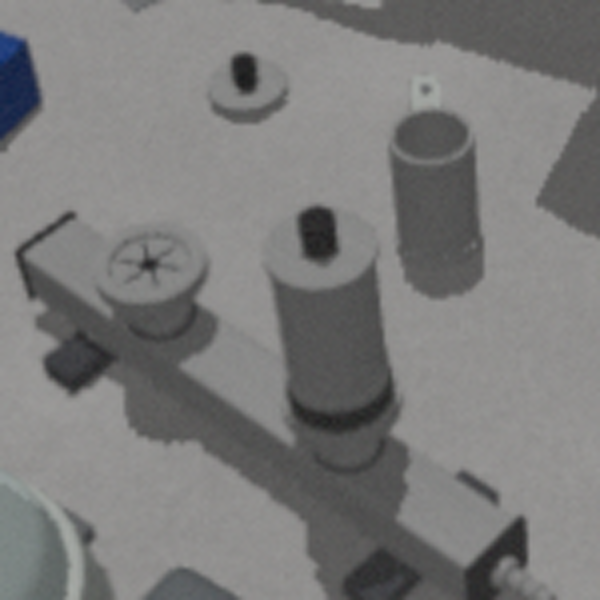

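View pics/c2.png

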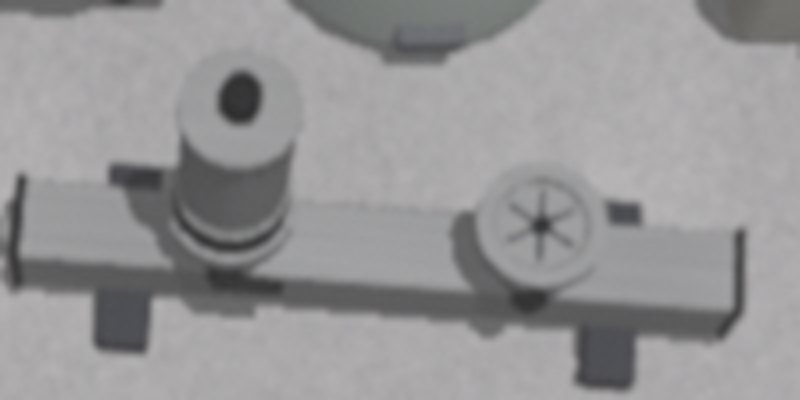

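View pics/c5.png

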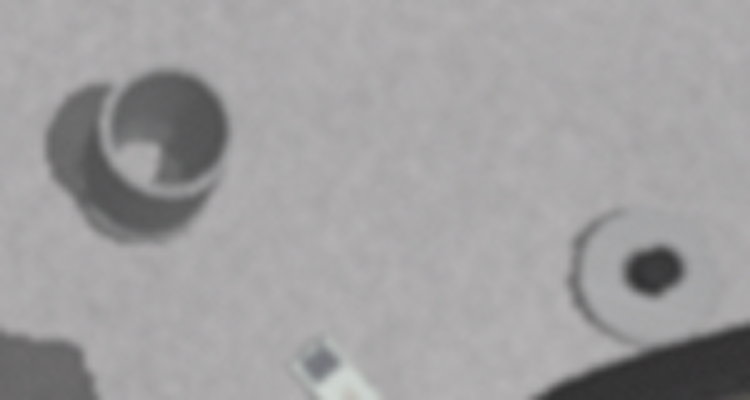

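```bash
python3 - <<'E'
from h import *
T=load('top0');S=load('scene0')
def u(x,y,k,x0,y0): return ((x+.5)/k-.5+x0,(y+.5)/k-.5+y0)
it={'disc':(u(264,193,4,130,230),u(507,279,5,320,220),.010),
'red1':(u(422,85,4,130,230),u(307,283,5,320,220),.010),
'ring':(u(625,107,4,130,230),u(135,166,5,320,220),.016),
'base':(u(541,226,4,280,90),u(150,263,4,170,170),.099),
'ready':(u(239,98-0,4,280,90),u(317,214,4,170,170),.227),
'funnel':(u(165,132,5,350,210),u(432,136,4,170,170),.096),
'lid':(u(649,276,5,350,210),u(248,84,4,170,170),.011)}
for k,(a,b,z) in it.items(): print(k,onz(T,*a,z),onz(S,*b,z))
# cassette, pipette, bottle
for p in [(420,290),(244,302),(140,350),(167,317),(97,421)]: print(onz(T,*p,.01))
print(onz(T,133,190,.125))
a=onz(T,285,160,.055);b=onz(T,465,160,.055);print(a,b)
E
```

```text
disc [0.39836172 0.27296777 0.01      ] [0.40161261 0.27397317 0.01      ]
red1 [0.45125997 0.19538425 0.01      ] [0.45478624 0.19616189 0.01      ]
ring [0.4369019  0.09370977 0.016     ] [0.44087805 0.09472062 0.016     ]
base [ 0.63218799 -0.16032556  0.099     ] [ 0.63358313 -0.15981269  0.099     ]
ready [ 0.64491248 -0.01035998  0.227     ] [ 0.64465015 -0.01381886  0.227     ]
funnel [ 0.4571228  -0.09106406  0.096     ] [ 0.45912576 -0.09188652  0.096     ]
lid [ 0.41324551 -0.2906401   0.011     ] [ 0.41420611 -0.28911755  0.011     ]
[ 0.36530416 -0.17016742  0.01      ]
[0.34853309 0.17708894 0.01      ]
[0.26052786 0.37627606 0.01      ]
[0.32253166 0.32678501 0.01      ]
[0.13200925 0.45008195 0.01      ]
[0.5467089  0.36913518 0.125     ]
[0.6247837  0.09177571 0.055     ] [ 0.61742845 -0.26612841  0.055     ]
```

The crops show the grey disc at top (196,278) and scene (421,276): dark grey with pores, no red, so it is the filter_disc. Next I drive over towards it, turning the jaws along world x.

```bash
python3 -m crank '[{"x":0.03,"y":0.03,"twist":0.12},{"x":0.03,"y":0.03,"twist":0.12},{"x":0.03,"y":0.03,"twist":0.12},{"x":0.03,"y":0.03,"twist":0.12},{"x":0.03,"y":0.03,"twist":0.12},{"x":0.03,"y":0.03,"twist":0.12},{"x":0.02,"y":0.035,"twist":0.12},{"y":0.035,"twist":0.12},{"y":0.035,"twist":0.12},{"y":0.035,"twist":0.12}]'
python3 -m crank '[{"y":0.038},{"y":0.038},{"y":0.038},{"y":0.038},{"y":0.038},{"y":0.038},{"y":0.038},{"y":0.038},{"y":0.038},{"y":0.02}]'
```

```text
invalid input
invalid input
```

```bash
python3 -m crank '[{"hand":0.0854,"x":0.03,"y":0.03,"z":0,"twist":0.12},{"hand":0.0854,"x":0.03,"y":0.03,"z":0,"twist":0.12}]'
```

```text
t: 0.32
ee_pos: [0.2516, -0.4294, 0.2307]
eef_rot: [[0.815, 0.579, -0.0], [0.579, -0.815, 0.001], [0.0, -0.001, -1.0]]
ft_force: [0.9, 0.0, 0.0]
gripper_width: 1.003
```

```bash
python3 -m crank '[{"hand":0.0854,"x":0.03,"y":0.03,"z":0,"twist":0.12},{"hand":0.0854,"x":0.03,"y":0.03,"z":0,"twist":0.12},{"hand":0.0854,"x":0.03,"y":0.03,"z":0,"twist":0.12},{"hand":0.0854,"x":0.03,"y":0.03,"z":0,"twist":0.12},{"hand":0.0854,"x":0.028,"y":0.03,"z":0,"twist":0.12},{"hand":0.0854,"x":0,"y":0.035,"z":0,"twist":0.12},{"hand":0.0854,"x":0,"y":0.035,"z":0,"twist":0.12},{"hand":0.0854,"x":0,"y":0.035,"z":0,"twist":0.113},{"hand":0.06,"x":0,"y":0.038,"z":0,"twist":0},{"hand":0.06,"x":0,"y":0.038,"z":0,"twist":0}]'
python3 -m crank '[{"hand":0.06,"x":0,"y":0.038,"z":0,"twist":0},{"hand":0.06,"x":0,"y":0.038,"z":0,"twist":0},{"hand":0.06,"x":0,"y":0.038,"z":0,"twist":0},{"hand":0.06,"x":0,"y":0.038,"z":0,"twist":0},{"hand":0.06,"x":0,"y":0.038,"z":0,"twist":0},{"hand":0.06,"x":0,"y":0.038,"z":0,"twist":0},{"hand":0.06,"x":0,"y":0.038,"z":0,"twist":0},{"hand":0.06,"x":0,"y":0.038,"z":0,"twist":0},{"hand":0.06,"x":0,"y":0.038,"z":0,"twist":0},{"hand":0.06,"x":0,"y":0.025,"z":0,"twist":0}]'
python3 - <<'E'
from h import *
print(readout.state()['ee_pos'],readout.state()['q'],readout.state()['gripper_width'])
c=save('wrist','w1'); print(c['extrinsics'])
print(proj(c,[[.4,.273,.01],[.4,.293,.01],[.42,.273,.01]]))
E
```

```text
t: 1.15
ee_pos: [0.3975, -0.0987, 0.2311]
eef_rot: [[0.001, 1.0, -0.0], [1.0, -0.001, 0.0], [0.0, -0.0, -1.0]]
ft_force: [0.6, 1.2, -0.3]
gripper_width: 0.749
t: 1.98
ee_pos: [0.3973, 0.2697, 0.2311]
eef_rot: [[-0.001, 1.0, -0.0], [1.0, 0.001, 0.001], [0.001, -0.0, -1.0]]
ft_force: [0.3, -0.6, 1.0]
gripper_width: 0.703
[0.39730455 0.26966273 0.23114706] [4.36102407e-01 2.59968617e-01 1.64212444e+00 6.68814735e-04
 1.23925932e+00 4.35167071e-01] 0.7031638491174674
[[ 9.99998166e-01  1.87692580e-03  3.80270551e-04 -3.98440331e-01]
 [-1.66641218e-03  9.50680464e-01 -3.10167500e-01 -2.14812733e-01]
 [-9.43677168e-04  3.10166298e-01  9.50681849e-01 -4.62757145e-01]
 [ 0.00000000e+00  0.00000000e+00  0.00000000e+00  1.00000000e+00]]
[[318.70697602 202.92986099]
 [318.7744062  184.0892781 ]
 [337.56265697 202.97241242]]
```

View pics/w1.png

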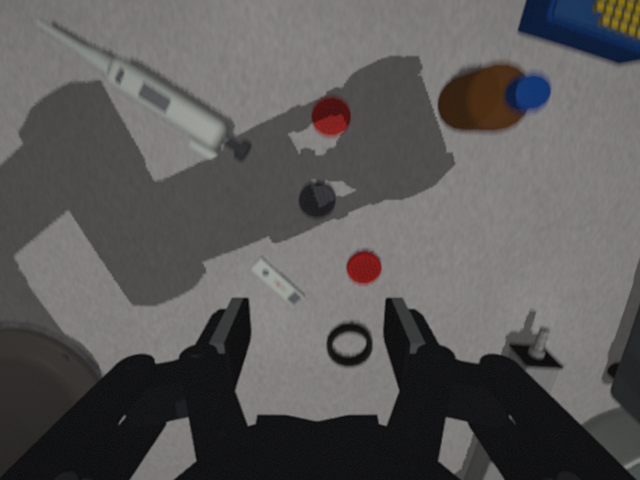

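The wrist view shows the grey disc at about (318,199) in the arm's shadow, with red discs at (331,116) and (364,267) and the ring at (349,345). I'll measure the disc and ring in crops.

```bash
python3 - <<'E'
from h import *
crop('w1',270,160,400,260,6,'d1')
im=cv2.imread('pics/d1.png'); im=cv2.convertScaleAbs(im,alpha=2.5); cv2.imwrite('pics/d1.png',im)
crop('w1',310,310,390,380,8,'d2')
E
```

```text
(no output)
```

View pics/d1.png

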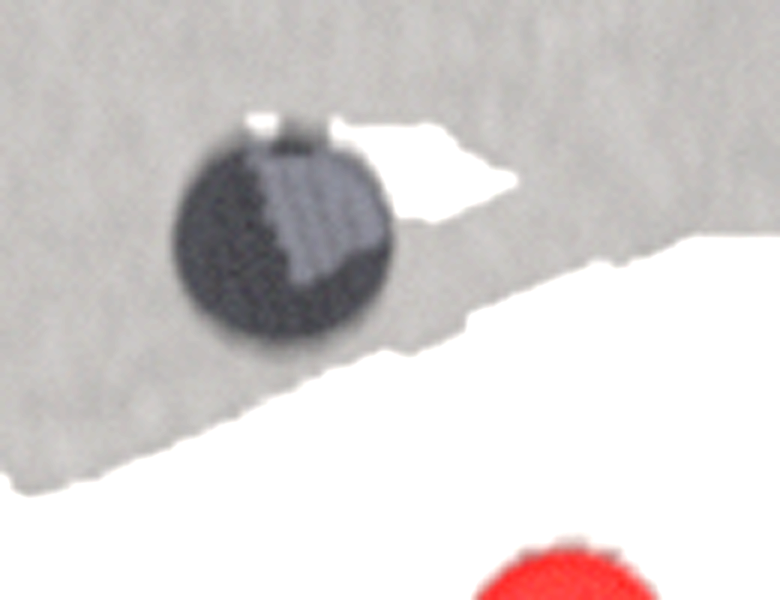

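View pics/d2.png

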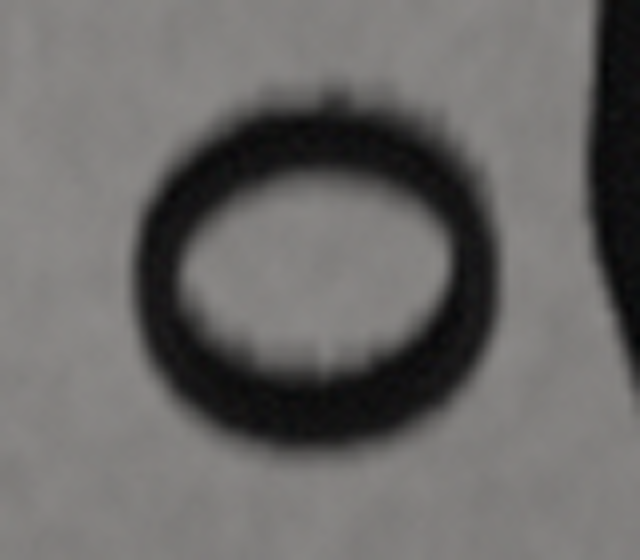

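```bash
python3 - <<'E'
from h import *
c=load('w1')
print(onz(c,316.9,200,.006),onz(c,349.1,344.2,.008))
E
```

```text
[0.39808242 0.27535131 0.006     ] [0.43805472 0.09650596 0.008     ]
```

```bash
python3 -m crank '[{"hand":0.058,"x":0.001,"y":0.005,"z":-0.035,"twist":0},{"hand":0.058,"x":0,"y":0,"z":-0.035,"twist":0},{"hand":0.058,"x":0,"y":0,"z":-0.035,"twist":0},{"hand":0.058,"x":0,"y":0,"z":-0.035,"twist":0},{"hand":0.058,"x":0,"y":0,"z":-0.035,"twist":0},{"hand":0.058,"x":0,"y":0,"z":-0.03,"twist":0},{"hand":0.058,"x":0,"y":0,"z":-0.01,"twist":0},{"hand":0.058,"x":0,"y":0,"z":0,"twist":0}]' 25
python3 - <<'E'
from h import *
save('wrist','w2');print(readout.state()['ee_pos'])
E
```

```text
t: 2.7
ee_pos: [0.3974, 0.2707, 0.0142]
eef_rot: [[0.001, 1.0, -0.005], [1.0, -0.001, -0.002], [-0.002, -0.005, -1.0]]
ft_force: [-0.3, 1.0, 0.4]
gripper_width: 0.682
[0.39865284 0.27137933 0.01598626]
```

View pics/w2.png

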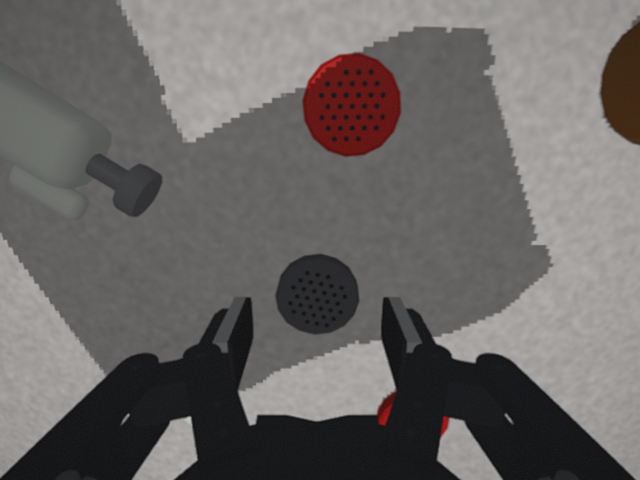

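The wrist view shows the grey perforated disc at (317,294) centred between the jaws; the fingertips stand at v≈300–340. I'll compute the remaining forward offset.

```bash
python3 - <<'E'
from h import *
c=save('wrist','w3'); s=readout.state(); print(s['ee_pos'],s['eef_rot'][2])
g=cv2.cvtColor(c['frame'],cv2.COLOR_RGB2GRAY)
print(onz(c,317,292.5,.008),onz(c,317,293.5,.008)); print(proj(c,s['ee_pos']), proj(c,[[.3993,.2735,.01]]))
crop('w3',220,230,420,380,4,'d3')
E
```

```text
[0.39962992 0.27186859 0.01717006] [ 3.76940898e-04  9.09597149e-04 -9.99999515e-01]
[0.39933372 0.2755899  0.008     ] [0.3993339  0.27505999 0.008     ]
[[317.63362008 308.88674042]] [[316.92465428 298.37250697]]
```

View pics/d3.png

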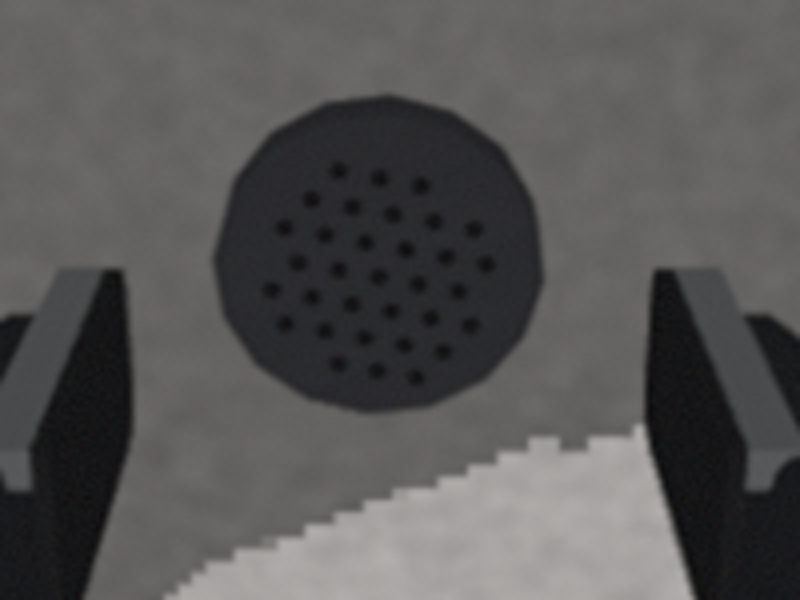

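```bash
python3 - <<'E'
from h import *
c=load('w3')
for z in np.arange(.01,.04,.003):
    a=onz(c,250.6,297.4,z);b=onz(c,383.6,297.4,z); print(round(z,3),a[:2],b[:2],b[0]-a[0])
E
```

```text
0.01 [0.36780415 0.2739168 ] [0.43094659 0.27396492] 0.06314244048596279
0.013 [0.36844394 0.27546623] [0.43030794 0.27551339] 0.06186400126146019
0.016 [0.36908373 0.27701567] [0.42966929 0.27706185] 0.060585562036957696
0.019 [0.36972352 0.27856511] [0.42903064 0.27861031] 0.05930712281245515
0.022 [0.37036331 0.28011455] [0.428392   0.28015877] 0.058028683587952545
0.025 [0.3710031  0.28166398] [0.42775335 0.28170724] 0.05675024436345005
0.028 [0.37164289 0.28321342] [0.4271147 0.2832557] 0.055471805138947505
0.031 [0.37228269 0.28476286] [0.42647605 0.28480416] 0.05419336591444496
0.034 [0.37292248 0.2863123 ] [0.4258374  0.28635263] 0.05291492668994241
0.037 [0.37356227 0.28786173] [0.42519875 0.28790109] 0.05163648746543986
```

```bash
python3 -m crank '[{"hand":0.058,"x":0,"y":0.0035,"z":-0.005,"twist":0},{"hand":0.058,"x":0,"y":0,"z":-0.005,"twist":0},{"hand":0.058,"x":0,"y":0,"z":-0.003,"twist":0},{"hand":0.058,"x":0,"y":0,"z":0,"twist":0},{"hand":0.058,"x":0,"y":0,"z":0,"twist":0},{"hand":0.058,"x":0,"y":0,"z":0,"twist":0}]'
python3 -m crank '[{"hand":0.058,"x":0,"y":0,"z":-0.002,"twist":0},{"hand":0.058,"x":0,"y":0,"z":-0.001,"twist":0},{"hand":0.058,"x":0,"y":0,"z":0,"twist":0},{"hand":0.058,"x":0,"y":0,"z":0,"twist":0}]'

```

```text
t: 3.3
ee_pos: [0.3991, 0.2751, 0.0036]
eef_rot: [[0.001, 1.0, 0.0], [1.0, -0.001, 0.0], [0.0, 0.0, -1.0]]
ft_force: [-0.5, -0.2, 0.1]
gripper_width: 0.679
t: 3.63
ee_pos: [0.3989, 0.2751, 0.0002]
eef_rot: [[0.001, 1.0, -0.0], [1.0, -0.001, -0.0], [-0.0, -0.0, -1.0]]
ft_force: [-0.5, 0.5, -0.8]
gripper_width: 0.68
```

```bash
python3 -m crank '[{"hand":0.058,"x":0,"y":0,"z":-0.001,"twist":0},{"hand":0.058,"x":0,"y":0,"z":-0.001,"twist":0},{"hand":0.058,"x":0,"y":0,"z":0,"twist":0}]'
python3 -m crank '[{"hand":0.058,"x":0,"y":0,"z":-0.001,"twist":0},{"hand":0.058,"x":0,"y":0,"z":0,"twist":0},{"hand":0.058,"x":0,"y":0,"z":0,"twist":0}]'
python3 -m crank '[{"hand":0.058,"x":0,"y":0,"z":-0.001,"twist":0},{"hand":0.058,"x":0,"y":0,"z":0,"twist":0},{"hand":0.058,"x":0,"y":0,"z":0,"twist":0}]'

```

```text
t: 3.88
ee_pos: [0.3989, 0.275, -0.0019]
eef_rot: [[0.001, 1.0, -0.0], [1.0, -0.001, -0.0], [-0.0, -0.0, -1.0]]
ft_force: [-1.2, 0.2, -1.0]
gripper_width: 0.679
t: 4.13
ee_pos: [0.3989, 0.2751, -0.0027]
eef_rot: [[0.001, 1.0, -0.0], [1.0, -0.001, -0.0], [-0.0, -0.0, -1.0]]
ft_force: [0.6, -0.8, -0.1]
gripper_width: 0.677
t: 4.38
ee_pos: [0.3989, 0.2751, -0.0037]
eef_rot: [[0.001, 1.0, -0.0], [1.0, -0.001, -0.0], [-0.0, -0.0, -1.0]]
ft_force: [0.4, -0.1, -0.2]
gripper_width: 0.683
```

```bash

python3 -m crank '[{"hand":0.058,"x":0,"y":0,"z":-0.001,"twist":0},{"hand":0.058,"x":0,"y":0,"z":0,"twist":0},{"hand":0.058,"x":0,"y":0,"z":0,"twist":0}]'
python3 -m crank '[{"hand":0.058,"x":0,"y":0,"z":-0.001,"twist":0},{"hand":0.058,"x":0,"y":0,"z":0,"twist":0},{"hand":0.058,"x":0,"y":0,"z":0,"twist":0}]'
python3 -m crank '[{"hand":0.058,"x":0,"y":0,"z":-0.001,"twist":0},{"hand":0.058,"x":0,"y":0,"z":0,"twist":0},{"hand":0.058,"x":0,"y":0,"z":0,"twist":0}]'

```

```text
t: 4.63
ee_pos: [0.3991, 0.2752, -0.0046]
eef_rot: [[0.001, 1.0, 0.0], [1.0, -0.001, 0.0], [0.0, 0.0, -1.0]]
ft_force: [-0.0, 0.2, 2.2]
gripper_width: 0.677
t: 4.88
ee_pos: [0.3991, 0.2752, -0.0047]
eef_rot: [[0.001, 1.0, 0.001], [1.0, -0.001, 0.0], [0.0, 0.001, -1.0]]
ft_force: [-2.1, -2.3, 12.8]
gripper_width: 0.677
t: 5.13
ee_pos: [0.3991, 0.2752, -0.0047]
eef_rot: [[0.001, 1.0, 0.001], [1.0, -0.001, 0.0], [0.0, 0.001, -1.0]]
ft_force: [-5.8, -3.5, 24.8]
gripper_width: 0.678
```

Contact with the bench came at TCP z = -4.6 mm, so at 58 mm opening the tips sit 4.6 mm behind the TCP. I'll raise and pinch the disc along x, to learn its true x.

```bash

python3 -m crank '[{"hand":0.058,"x":0,"y":0,"z":0.009,"twist":0},{"hand":0.058,"x":0,"y":0,"z":0,"twist":0},{"hand":0.036,"x":0,"y":0,"z":0,"twist":0},{"hand":0.036,"x":0,"y":0,"z":0,"twist":0},{"hand":0.036,"x":0,"y":0,"z":0,"twist":0},{"hand":0.036,"x":0,"y":0,"z":0,"twist":0},{"hand":0.036,"x":0,"y":0,"z":0,"twist":0},{"hand":0.036,"x":0,"y":0,"z":0,"twist":0}]' 20
python3 - <<'E'
from h import *
c=save('wrist','w4');s=readout.state();print(s['ee_pos'],s['gripper_width'],s['ft_force'])
crop('w4',220,230,420,380,4,'d4')
E
```

```text
t: 5.8
ee_pos: [0.399, 0.2751, 0.0023]
eef_rot: [[0.001, 1.0, -0.0], [1.0, -0.001, -0.0], [-0.0, -0.0, -1.0]]
ft_force: [-1.8, -1.1, 7.2]
gripper_width: 0.446
[0.39891589 0.27509621 0.00233336] 0.44709579885239936 [-2.16006777 -2.19304152  7.46802687]
```

View pics/d4.png

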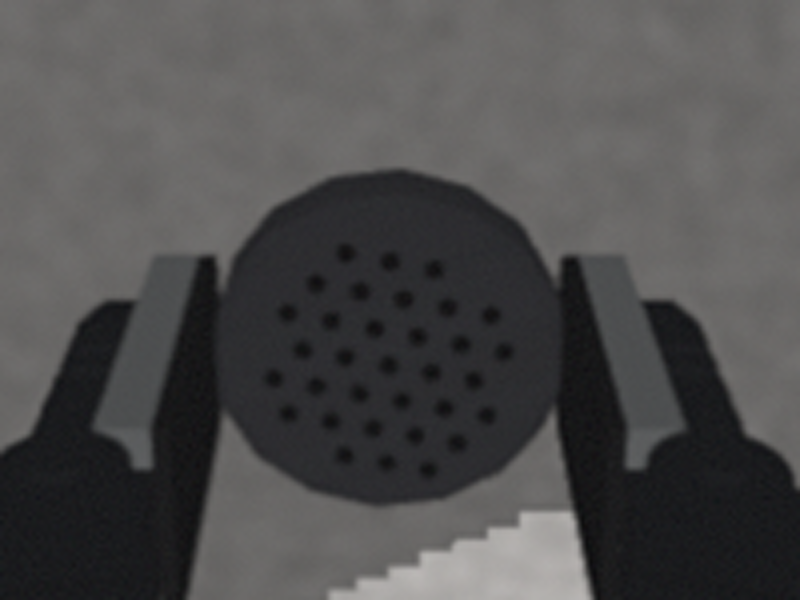

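```bash
python3 - <<'E'
from h import *
c=load('w4'); print(onz(c,317.3,314.0,.006))
E
python3 -m crank '[{"hand":0.058,"x":0,"y":0,"z":0,"twist":0},{"hand":0.058,"x":0,"y":0,"z":0,"twist":0},{"hand":0.058,"x":0,"y":0,"z":0,"twist":0},{"hand":0.058,"x":0,"y":0,"z":0,"twist":0.12},{"hand":0.058,"x":0,"y":0,"z":0,"twist":0.12},{"hand":0.058,"x":0,"y":0,"z":0,"twist":0.12},{"hand":0.058,"x":0,"y":0,"z":0,"twist":0.12},{"hand":0.058,"x":0,"y":0,"z":0,"twist":0.12},{"hand":0.058,"x":0,"y":0,"z":0,"twist":0.12},{"hand":0.058,"x":0,"y":0,"z":0,"twist":0.12}]'
python3 -m crank '[{"hand":0.058,"x":0,"y":0,"z":0,"twist":0.12},{"hand":0.058,"x":0,"y":0,"z":0,"twist":0.12},{"hand":0.058,"x":0,"y":0,"z":0,"twist":0.12},{"hand":0.058,"x":0,"y":0,"z":0,"twist":0.12},{"hand":0.058,"x":0,"y":0,"z":0,"twist":0.12},{"hand":0.058,"x":0,"y":0,"z":0,"twist":0.12},{"hand":0.058,"x":0,"y":0,"z":0,"twist":0.011},{"hand":0.058,"x":0,"y":0,"z":0,"twist":0}]'
python3 - <<'E'
from h import *
c=save('wrist','w5');s=readout.state();print(s['ee_pos'],s['gripper_width'],s['ft_force'],s['eef_rot'][0])
crop('w5',220,230,420,380,4,'d5')
E
```

```text
[0.3997353  0.27435435 0.006     ]
t: 6.68
ee_pos: [0.3988, 0.275, 0.002]
eef_rot: [[-0.748, 0.664, -0.0], [0.664, 0.748, -0.0], [0.0, -0.0, -1.0]]
ft_force: [0.5, 0.0, -0.5]
gripper_width: 0.678
t: 7.35
ee_pos: [0.3988, 0.275, 0.0021]
eef_rot: [[-1.0, 0.004, -0.0], [0.004, 1.0, -0.0], [0.0, -0.0, -1.0]]
ft_force: [-0.9, -0.2, -0.4]
gripper_width: 0.678
[0.39888014 0.2750513  0.00211783] 0.676833625333903 [-0.08018311 -0.34335144  0.06023381] [-9.99990623e-01  4.31810455e-03 -3.29462730e-04]
```

View pics/d5.png

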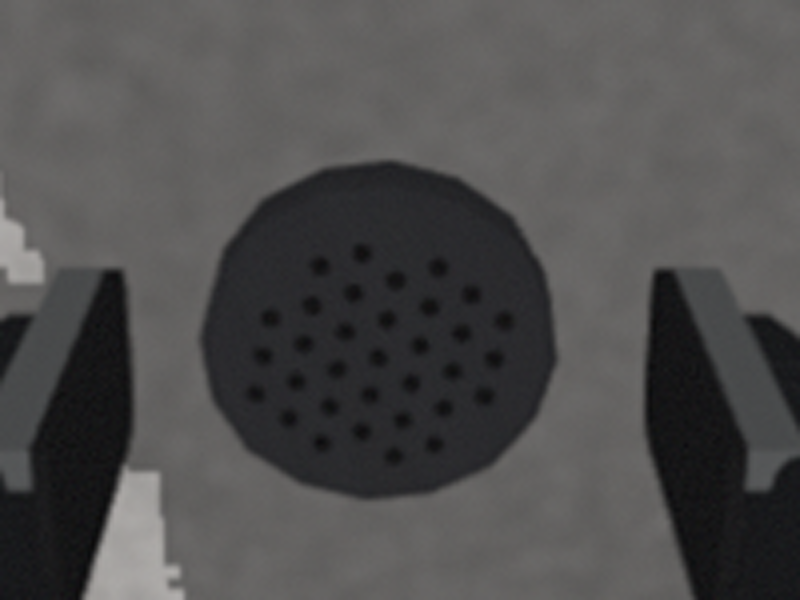

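```bash
python3 - <<'E'
from h import *
c=load('w5'); print(onz(c,314.6,312.1,.006))
E
python3 -m crank '[{"hand":0.036,"x":0,"y":0,"z":0,"twist":0},{"hand":0.036,"x":0,"y":0,"z":0,"twist":0},{"hand":0.036,"x":0,"y":0,"z":0,"twist":0},{"hand":0.036,"x":0,"y":0,"z":0,"twist":0},{"hand":0.036,"x":0,"y":0,"z":0,"twist":0},{"hand":0.036,"x":0,"y":0,"z":0,"twist":0}]' 30
python3 - <<'E'
from h import *
c=save('wrist','w6');s=readout.state();print(s['ee_pos'],s['gripper_width'],s['ft_force'],s['eef_rot'][0])
crop('w6',220,230,420,380,4,'d6')
E
```

```text
[0.39813406 0.27336194 0.006     ]
t: 7.9
ee_pos: [0.3989, 0.2751, 0.0026]
eef_rot: [[-1.0, 0.001, 0.0], [0.001, 1.0, 0.0], [-0.0, 0.0, -1.0]]
ft_force: [-2.7, -0.5, 5.6]
gripper_width: 0.438
[0.39891766 0.27508151 0.00256594] 0.4445894011300177 [-1.2351814  -0.7850854   5.23333885] [-9.99998885e-01  1.49257381e-03  3.56770918e-05]
```

View pics/d6.png

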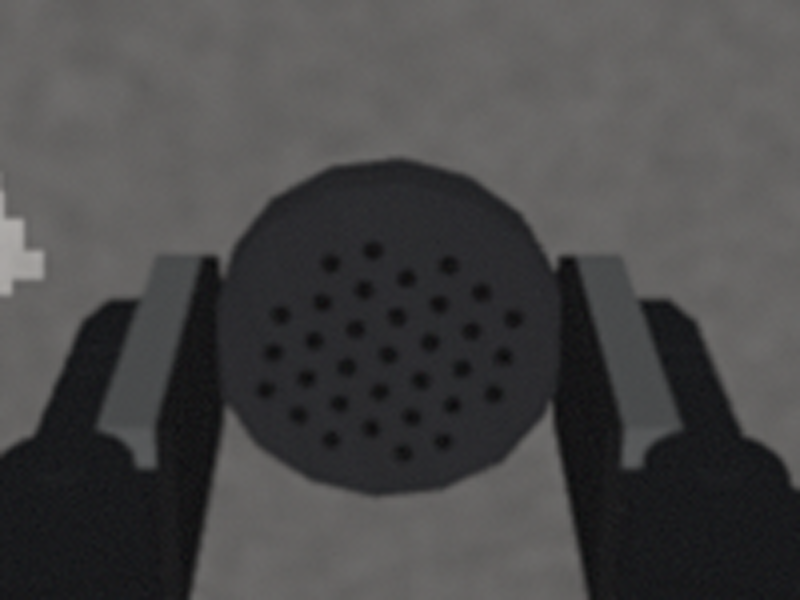

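```bash
python3 -m crank '[{"hand":0.036,"x":0,"y":0,"z":0.02,"twist":0},{"hand":0.036,"x":0,"y":0,"z":0.035,"twist":0},{"hand":0.036,"x":0,"y":0,"z":0.035,"twist":0},{"hand":0.036,"x":0,"y":0,"z":0.035,"twist":0},{"hand":0.036,"x":0,"y":-0.02,"z":0.035,"twist":0},{"hand":0.036,"x":0,"y":-0.035,"z":0.035,"twist":0},{"hand":0.036,"x":0.01,"y":-0.038,"z":0,"twist":0},{"hand":0.036,"x":0.01,"y":-0.038,"z":0,"twist":0},{"hand":0.036,"x":0.01,"y":-0.038,"z":0,"twist":0},{"hand":0.036,"x":0.01,"y":-0.038,"z":0,"twist":0}]'
python3 -m crank '[{"hand":0.036,"x":0.01,"y":-0.038,"z":0,"twist":0},{"hand":0.036,"x":0.01,"y":-0.038,"z":0,"twist":0},{"hand":0.036,"x":0.01,"y":-0.038,"z":0,"twist":0},{"hand":0.036,"x":0.01,"y":-0.038,"z":0,"twist":0},{"hand":0.036,"x":0,"y":-0.038,"z":0,"twist":0},{"hand":0.036,"x":0,"y":-0.038,"z":0,"twist":0},{"hand":0.036,"x":0,"y":0,"z":0,"twist":0},{"hand":0.036,"x":0,"y":0,"z":0,"twist":0}]'
python3 - <<'E'
from h import *
s=readout.state();print(s['ee_pos'],s['gripper_width'],s['ft_force'],s['q'])
E
```

```text
t: 8.78
ee_pos: [0.439, 0.072, 0.1919]
eef_rot: [[-1.0, 0.001, 0.001], [0.001, 1.0, 0.0], [-0.001, 0.0, -1.0]]
ft_force: [1.3, 0.0, -1.9]
gripper_width: 0.444
t: 9.45
ee_pos: [0.4786, -0.1561, 0.1911]
eef_rot: [[-1.0, 0.005, -0.001], [0.005, 1.0, 0.001], [0.001, 0.001, -1.0]]
ft_force: [0.5, -0.1, -0.1]
gripper_width: 0.439
[ 0.47858463 -0.15605431  0.19111072] 0.43891793197501333 [ 0.49628403 -0.07297292 -0.11371326] [-4.67674183e-01  3.40629671e-01  1.64456323e+00  1.89307788e-04
  1.15740300e+00 -2.03334876e+00]
```

```bash
python3 -m crank '[{"hand":0.036,"x":0.038,"y":-0.003,"z":0,"twist":0},{"hand":0.036,"x":0.038,"y":0,"z":0,"twist":0},{"hand":0.036,"x":0.038,"y":0,"z":0,"twist":0},{"hand":0.036,"x":0.02,"y":0,"z":0,"twist":0},{"hand":0.036,"x":0,"y":0,"z":0,"twist":0},{"hand":0.036,"x":0,"y":0,"z":0,"twist":0},{"hand":0.036,"x":0,"y":0,"z":0,"twist":0},{"hand":0.036,"x":0,"y":0,"z":0,"twist":0}]'
python3 - <<'E'
from h import *
c=save('wrist','w7');s=readout.state();print(s['ee_pos'],s['gripper_width'],s['ft_force'],s['eef_rot'][0])
print(proj(c,[.6327,-.159,.099]))
E
```

```text
t: 10.12
ee_pos: [0.612, -0.1565, 0.1919]
eef_rot: [[-1.0, 0.0, -0.001], [0.0, 1.0, 0.0], [0.001, 0.0, -1.0]]
ft_force: [-0.1, -0.0, -0.3]
gripper_width: 0.439
[ 0.6121171  -0.15685638  0.19213164] 0.4400852866246927 [ 0.58799069 -0.69702043 -0.50748792] [-9.99999722e-01  6.81039298e-04 -3.04098594e-04]
[[314.31646725 271.58801586]]
```

View pics/w7.png

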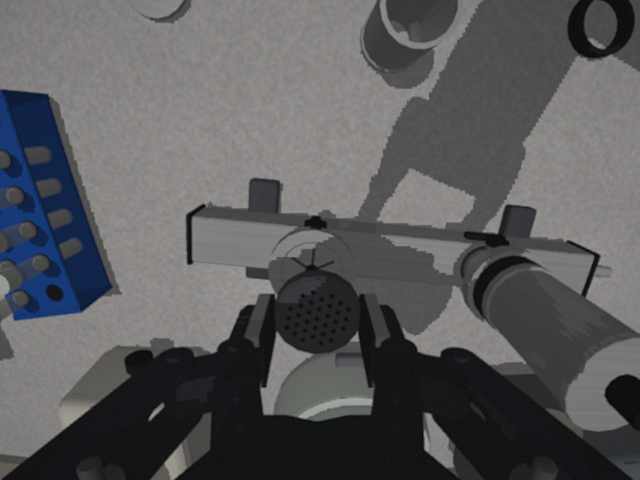

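The base is partly visible behind the disc, with its rim around (311,265). I'll enlarge it.

```bash
python3 - <<'E'
from h import *
crop('w7',250,205,370,295,6,'d7')
c=load('w7')
im=cv2.imread('pics/d7.png')
for (cx,cy,col) in [(.6327,-.158,(0,0,255)),(.633,-.160,(0,255,0))]:
  for r in (.032,.022):
    a=np.linspace(0,2*np.pi,60); P=proj(c,np.c_[cx+r*np.cos(a),cy+r*np.sin(a),np.full(60,.1)])
    cv2.polylines(im,[np.int32((P-[250,205]+.5)*6-.5)],True,col,1)
cv2.imwrite('pics/d7.png',im)
E
```

```text
(no output)
```

View pics/d7.png

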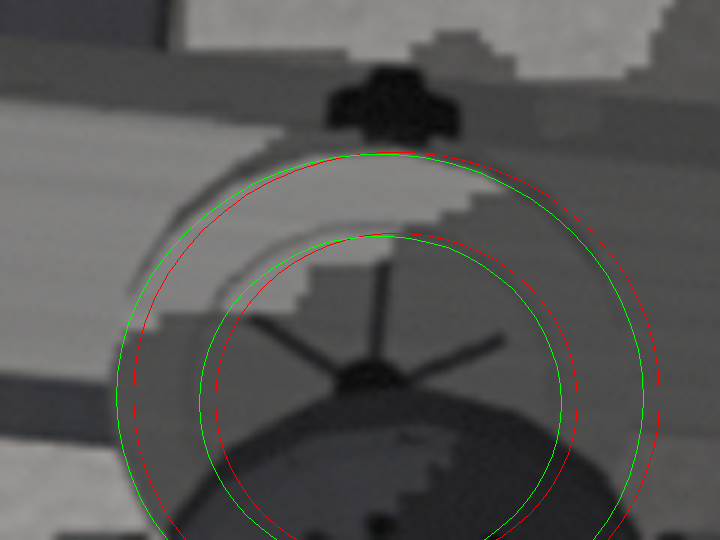

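```bash
python3 - <<'E'
from h import *
c=load('w7')
im=cv2.imread('pics/w7.png')[205:285,255:365]; im=cv2.resize(im,None,fx=7,fy=7,interpolation=cv2.INTER_CUBIC)
g=cv2.cvtColor(im,cv2.COLOR_BGR2GRAY); g=cv2.createCLAHE(6,(6,6)).apply(g); im=cv2.cvtColor(g,cv2.COLOR_GRAY2BGR)
cv2.imwrite('pics/d8.png',im)
print(onz(c,(370.5)/6-.5+250,378.5/6-.5+205,.097))
E
```

```text
[ 0.63036339 -0.16126245  0.097     ]
```

View pics/d8.png

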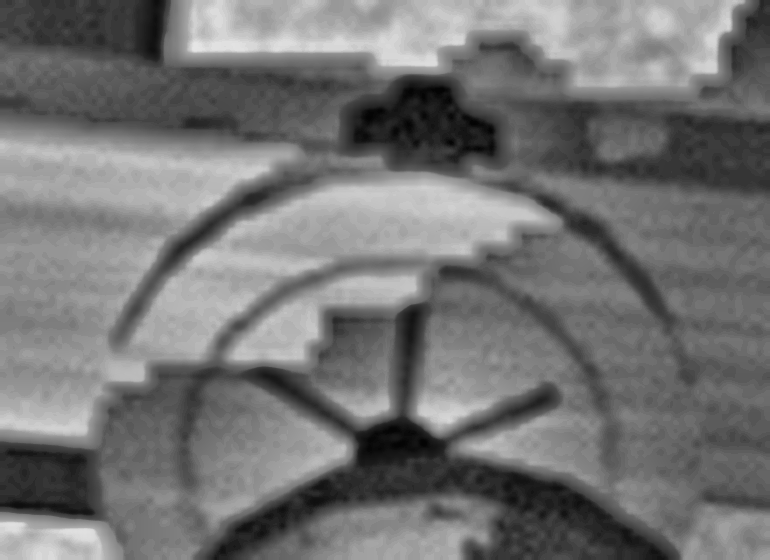

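```bash
python3 - <<'E'
from h import *
from scipy.optimize import least_squares
c=load('w7')
seat=np.array([(188,440),(215,350),(280,290),(330,267),(400,262),(470,270),(540,315),(590,375),(612,440)])
rim=np.array([(118,342),(175,250),(260,190),(330,172),(580,215),(640,280),(690,378)])
f=lambda p:(p+.5)/7-.5+[255,205]
seat=f(seat);rim=f(rim)
for pts,R in ((seat,.022),(rim,.032)):
    Q=np.array([onz(c,u,v,.1)[:2] for u,v in pts])
    r=least_squares(lambda p:np.hypot(*(Q-p[:2]).T)-R,[.632,-.16]); print(r.x,r.fun*1000)
    r=least_squares(lambda p:np.hypot(*(Q-p[:2]).T)-p[2],[.632,-.16,R]); print(r.x)
E
```

```text
[ 0.63128403 -0.16115715] [-0.18068359  0.25883052  0.12151596  0.19435912 -0.31064643  0.12638574
 -0.33388457 -0.02468066  0.37248725]
[ 0.63142616 -0.16116257  0.02211466]
[ 0.63132483 -0.16118857] [-0.63105394  0.05550394  0.31528751 -0.12797016  0.48853223 -0.3179677
 -0.47928596]
[ 0.63004976 -0.16108157  0.03104524]
```

```bash
python3 - <<'E'
from h import *
c=load('w6'); print(onz(c,317.1,311.5,.006))
crop('w7',265,260,370,360,6,'d9')
im=cv2.imread('pics/d9.png'); im=cv2.convertScaleAbs(im,alpha=2.5); cv2.imwrite('pics/d9.png',im)
E
```

```text
[0.39820498 0.27455087 0.006     ]
```

View pics/d9.png

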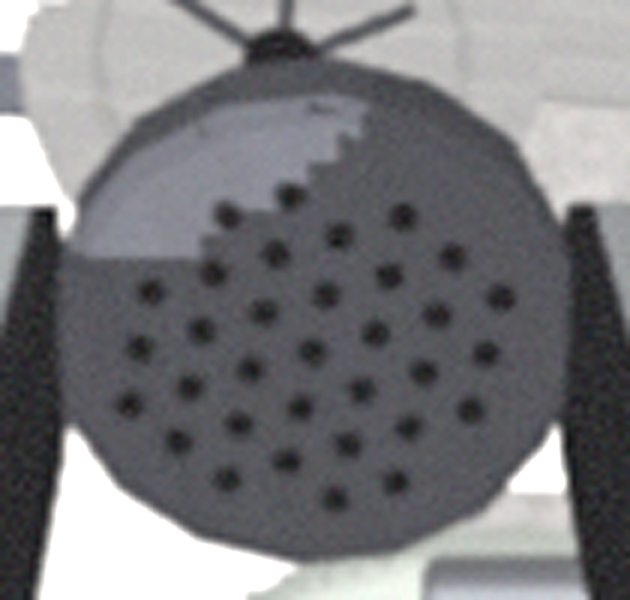

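```bash
python3 -m crank '[{"hand":0.036,"x":0.02,"y":-0.0035,"z":-0.02,"twist":0},{"hand":0.036,"x":0,"y":0,"z":-0.03,"twist":0},{"hand":0.036,"x":0,"y":0,"z":-0.02,"twist":0},{"hand":0.036,"x":0,"y":0,"z":0,"twist":0},{"hand":0.036,"x":0,"y":0,"z":0,"twist":0},{"hand":0.036,"x":0,"y":0,"z":0,"twist":0},{"hand":0.036,"x":0,"y":0,"z":0,"twist":0}]'
python3 - <<'E'
from h import *
c=save('wrist','w8');s=readout.state();print(s['ee_pos'],s['gripper_width'],s['ft_force'],s['eef_rot'][0])
im=cv2.imread('pics/w8.png')[240:375,225:405]; im=cv2.resize(im,None,fx=4,fy=4,interpolation=cv2.INTER_CUBIC)
g=cv2.cvtColor(im,cv2.COLOR_BGR2GRAY); g=cv2.createCLAHE(6,(6,6)).apply(g); im=cv2.cvtColor(g,cv2.COLOR_GRAY2BGR)
cv2.imwrite('pics/d10.png',im)
E
```

```text
t: 10.75
ee_pos: [0.6338, -0.1613, 0.1242]
eef_rot: [[-1.0, 0.001, 0.004], [0.001, 1.0, -0.001], [-0.004, -0.001, -1.0]]
ft_force: [0.6, -0.4, -0.4]
gripper_width: 0.438
[ 0.63377772 -0.16124578  0.12403012] 0.4411975517526568 [ 0.92639215  0.29983743 -0.8707862 ] [-9.99993899e-01  9.13001483e-04  3.37177495e-03]
```

View pics/d10.png

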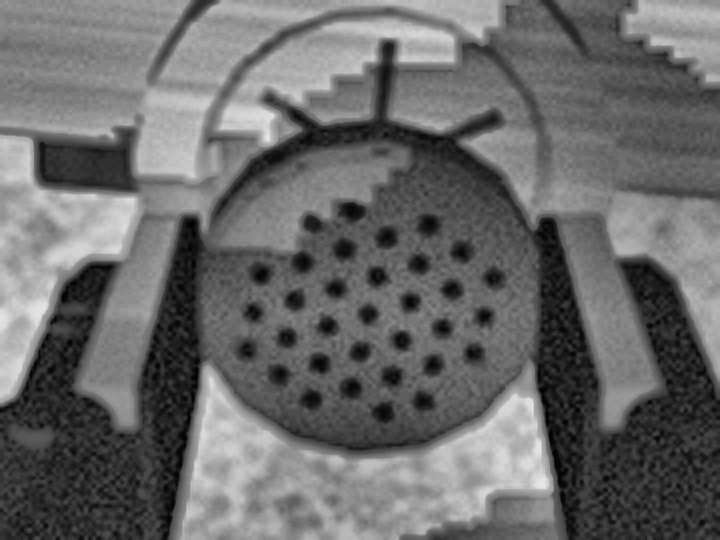

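```bash
python3 - <<'E'
from h import *
from scipy.optimize import least_squares
c=load('w8'); print(readout.state()['ee_pos'])
seat=np.array([(206,125),(225,85),(260,50),(310,22),(385,11),(440,20),(490,47),(530,90),(550,145)])
seat=(seat+.5)/4-.5+[225,240]
Q=np.array([onz(c,u,v,.1)[:2] for u,v in seat])
r=least_squares(lambda p:np.hypot(*(Q-p[:2]).T)-.022,[.632,-.16]); print(r.x,r.fun*1000)
for z in (.128,.130,.132):print(onz(c,369.5/4-.5+225,287.5/4-.5+240,z))
E
```

```text
[ 0.63377772 -0.16124578  0.12403012]
[ 0.63099716 -0.16103834] [ 0.84102762  0.5567654  -0.00394226 -0.27542573 -0.46943404 -0.17077788
  0.04908014  0.4842517   0.81907304]
[ 0.63281027 -0.1619588   0.128     ]
[ 0.63166954 -0.16195705  0.13      ]
[ 0.6305288 -0.1619553  0.132    ]
```

```bash
python3 -m crank '[{"hand":0.036,"x":0,"y":0,"z":0,"twist":0},{"hand":0.036,"x":0,"y":0,"z":0,"twist":0},{"hand":0.036,"x":0,"y":0,"z":0,"twist":0},{"hand":0.036,"x":0,"y":0,"z":0,"twist":0}]'
python3 - <<'E'
from h import *
c=save('wrist','w9');s=readout.state();print(s['ee_pos'],s['gripper_width'],s['ft_force'],s['eef_rot'][0])
im=cv2.imread('pics/w9.png')[230:375,225:405]; im=cv2.resize(im,None,fx=4,fy=4,interpolation=cv2.INTER_CUBIC)
g=cv2.cvtColor(im,cv2.COLOR_BGR2GRAY); g=cv2.createCLAHE(6,(6,6)).apply(g); im=cv2.cvtColor(g,cv2.COLOR_GRAY2BGR)
cv2.imwrite('pics/d11.png',im)
E
```

```text
t: 11.13
ee_pos: [0.633, -0.1608, 0.1221]
eef_rot: [[-1.0, 0.001, 0.0], [0.001, 1.0, -0.0], [-0.0, -0.0, -1.0]]
ft_force: [0.3, -0.8, -1.5]
gripper_width: 0.438
[ 0.63301074 -0.16083563  0.12193486] 0.4400855561277859 [-1.0515356  -0.86854318 -0.85718881] [-9.99999693e-01  7.57445132e-04  2.00678066e-04]
```

View pics/d11.png

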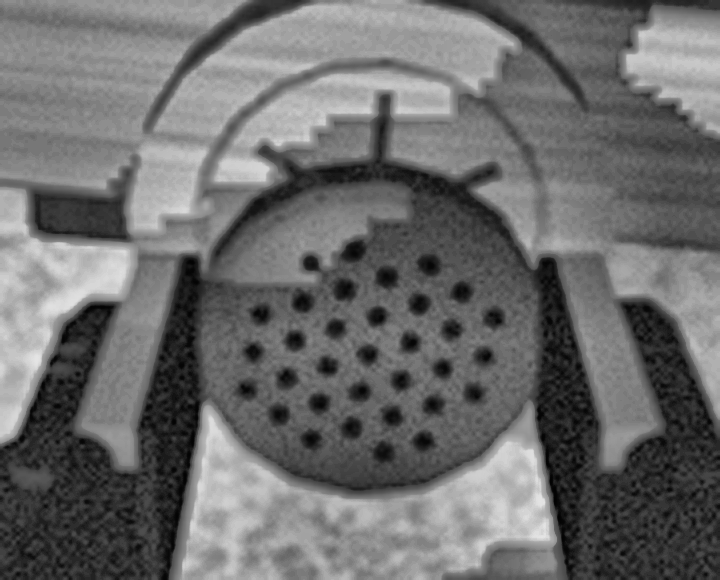

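```bash
python3 - <<'E'
from h import *
from scipy.optimize import least_squares
c=load('w9'); 
seat=np.array([(202,175),(222,135),(260,97),(310,70),(375,61),(430,68),(480,93),(520,135),(545,195)])
seat=(seat+.5)/4-.5+[225,230]
rim=np.array([(148,128),(180,75),(235,20),(545,50),(583,105)]); rim=(rim+.5)/4-.5+[225,230]
for pts,R in ((seat,.022),(rim,.032)):
  Q=np.array([onz(c,u,v,.1)[:2] for u,v in pts])
  r=least_squares(lambda p:np.hypot(*(Q-p[:2]).T)-R,[.632,-.16]); print(r.x,r.fun*1000)
  r=least_squares(lambda p:np.hypot(*(Q-p[:2]).T)-p[2],[.632,-.16,R]); print(r.x)
# held disc: 40 mm wide outline, top face circle z=0.1219-0.0023+... 
for z in (.126,.128,.13):print(onz(c,369.5/4-.5+225,327.5/4-.5+230,z))
E
```

```text
[ 0.63088341 -0.1611904 ] [ 0.6094275   0.31538622 -0.06124851 -0.144354   -0.3560396  -0.04301191
  0.08067269  0.17395041  0.59474516]
[ 0.6319528  -0.16121977  0.02284512]
[ 0.63181607 -0.16114812] [-0.51655086 -0.27697721  0.63755092  0.23285716 -0.59113551]
[ 0.62900025 -0.16121916  0.03014947]
[ 0.63194236 -0.16153068  0.126     ]
[ 0.63081012 -0.16153161  0.128     ]
[ 0.62967787 -0.16153254  0.13      ]
```

```bash
python3 -m crank '[{"hand":0.036,"x":-0.0012,"y":0.0003,"z":-0.01,"twist":0},{"hand":0.036,"x":0,"y":0,"z":-0.007,"twist":0},{"hand":0.036,"x":0,"y":0,"z":-0.002,"twist":0},{"hand":0.036,"x":0,"y":0,"z":0,"twist":0},{"hand":0.036,"x":0,"y":0,"z":0,"twist":0},{"hand":0.036,"x":0,"y":0,"z":0,"twist":0}]'
python3 -m crank '[{"hand":0.036,"x":0,"y":0,"z":-0.001,"twist":0},{"hand":0.036,"x":0,"y":0,"z":-0.001,"twist":0},{"hand":0.036,"x":0,"y":0,"z":0,"twist":0},{"hand":0.036,"x":0,"y":0,"z":0,"twist":0}]'

```

```text
t: 11.68
ee_pos: [0.6319, -0.1606, 0.1029]
eef_rot: [[-1.0, 0.001, 0.0], [0.001, 1.0, -0.0], [-0.0, -0.0, -1.0]]
ft_force: [0.1, 0.8, -0.3]
gripper_width: 0.441
t: 12.02
ee_pos: [0.6318, -0.1606, 0.1008]
eef_rot: [[-1.0, 0.001, 0.0], [0.001, 1.0, 0.0], [-0.0, 0.0, -1.0]]
ft_force: [-0.4, -0.1, 0.1]
gripper_width: 0.44
```

```bash
python3 -m crank '[{"hand":0.036,"x":0,"y":0,"z":-0.001,"twist":0},{"hand":0.036,"x":0,"y":0,"z":0,"twist":0},{"hand":0.036,"x":0,"y":0,"z":0,"twist":0}]'
python3 -m crank '[{"hand":0.036,"x":0,"y":0,"z":-0.0005,"twist":0},{"hand":0.036,"x":0,"y":0,"z":0,"twist":0},{"hand":0.036,"x":0,"y":0,"z":0,"twist":0}]'

```

```text
t: 12.27
ee_pos: [0.6317, -0.1606, 0.0998]
eef_rot: [[-1.0, 0.001, -0.0], [0.001, 1.0, 0.0], [0.0, 0.0, -1.0]]
ft_force: [-0.8, 0.8, -0.7]
gripper_width: 0.441
t: 12.52
ee_pos: [0.6318, -0.1606, 0.0997]
eef_rot: [[-1.0, 0.001, 0.0], [0.001, 1.0, -0.0], [-0.0, -0.0, -1.0]]
ft_force: [-2.4, 0.5, 1.4]
gripper_width: 0.442
```

```bash
python3 -m crank '[{"hand":0.05,"x":0,"y":0,"z":0,"twist":0},{"hand":0.056,"x":0,"y":0,"z":0,"twist":0},{"hand":0.056,"x":0,"y":0,"z":0,"twist":0},{"hand":0.056,"x":0,"y":0,"z":0,"twist":0},{"hand":0.056,"x":0,"y":0,"z":0.02,"twist":0},{"hand":0.056,"x":0,"y":0,"z":0.03,"twist":0},{"hand":0.056,"x":-0.02,"y":0,"z":0.02,"twist":0},{"hand":0.056,"x":0,"y":0,"z":0,"twist":0},{"hand":0.056,"x":0,"y":0,"z":0,"twist":0},{"hand":0.056,"x":0,"y":0,"z":0,"twist":0}]'
python3 - <<'E'
from h import *
c=save('wrist','w10');s=readout.state();print(s['ee_pos'],s['gripper_width'],s['ft_force'],s['eef_rot'][0])
im=cv2.imread('pics/w10.png')[210:345,225:405]; im=cv2.resize(im,None,fx=4,fy=4,interpolation=cv2.INTER_CUBIC)
g=cv2.cvtColor(im,cv2.COLOR_BGR2GRAY); g=cv2.createCLAHE(6,(6,6)).apply(g); im=cv2.cvtColor(g,cv2.COLOR_GRAY2BGR)
cv2.imwrite('pics/d12.png',im)
E
```

```text
t: 13.35
ee_pos: [0.6116, -0.1605, 0.1687]
eef_rot: [[-1.0, 0.001, -0.001], [0.001, 1.0, 0.0], [0.001, 0.0, -1.0]]
ft_force: [0.7, -0.6, -1.0]
gripper_width: 0.658
[ 0.61152276 -0.16037087  0.16805913] 0.6530326038623717 [-0.58274731 -0.24087266 -0.80921692] [-9.99998372e-01  8.26589558e-04 -1.60389967e-03]
```

View pics/d12.png

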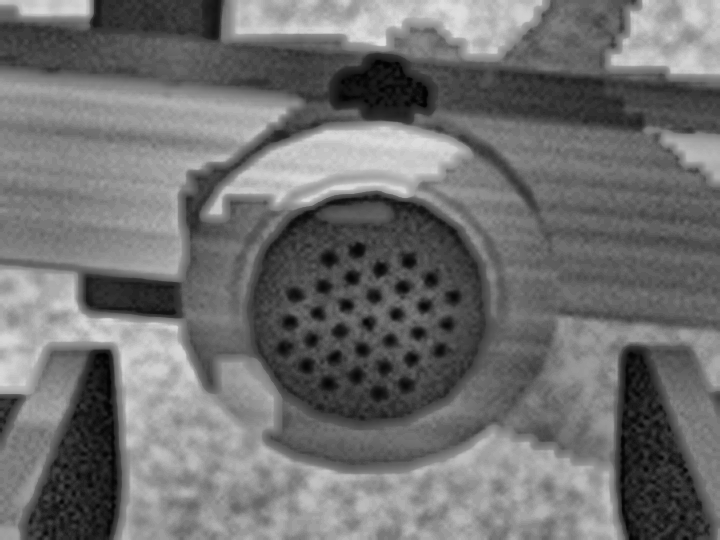

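The disc lies flat in the seat and concentric with it, the crop centre being about (368,308). On to the ring.

```bash
python3 - <<'E'
from h import *
from scipy.optimize import least_squares
c=load('w10')
disc=np.array([(249,310),(487,310),(368,195),(368,420),(290,225),(450,228)]);
rim=np.array([(185,290),(210,385),(300,455),(370,470),(430,462),(500,425),(552,310),(540,215),(475,140),(370,118),(280,140),(215,190)])
for pts,R,z in ((disc,.02,.104),(rim,.032,.1)):
  P=(pts+.5)/4-.5+[225,210]
  Q=np.array([onz(c,u,v,z)[:2] for u,v in P])
  r=least_squares(lambda p:np.hypot(*(Q-p[:2]).T)-p[2],[.632,-.16,R]); print(r.x,r.fun*1000)
E
```

```text
[ 0.63157867 -0.16122761  0.01980743] [-0.3358566  -0.34643451  0.54324477  0.36410229 -0.12360234 -0.10145361]
[ 0.63166748 -0.160719    0.03180728] [-0.85008957 -0.24560666 -0.03544376  0.47617062  0.54999477  0.43920209
 -1.57625953 -0.27828055  1.00612629  0.19425547  0.03677076  0.28316006]
```

```bash
python3 -m crank '[{"hand":0.08,"x":-0.038,"y":0,"z":0,"twist":0},{"hand":0.08,"x":-0.038,"y":0,"z":0,"twist":0},{"hand":0.08,"x":-0.038,"y":0,"z":0,"twist":0},{"hand":0.08,"x":-0.038,"y":0.02,"z":0,"twist":0},{"hand":0.08,"x":-0.0215,"y":0.036,"z":0,"twist":0},{"hand":0.08,"x":0,"y":0.04,"z":0,"twist":0},{"hand":0.08,"x":0,"y":0.04,"z":0,"twist":0},{"hand":0.08,"x":0,"y":0.04,"z":0,"twist":0},{"hand":0.08,"x":0,"y":0.04,"z":0,"twist":0},{"hand":0.08,"x":0,"y":0.04,"z":0,"twist":0}]'
python3 -m crank '[{"hand":0.08,"x":0,"y":0,"z":-0.03,"twist":0},{"hand":0.08,"x":0,"y":0,"z":-0.04,"twist":0},{"hand":0.08,"x":0,"y":0,"z":-0.03,"twist":0},{"hand":0.08,"x":0,"y":0,"z":-0.02,"twist":0},{"hand":0.08,"x":0,"y":0,"z":0,"twist":0},{"hand":0.08,"x":0,"y":0,"z":0,"twist":0},{"hand":0.08,"x":0,"y":0,"z":0,"twist":0},{"hand":0.08,"x":0,"y":0,"z":0,"twist":0}]'
python3 - <<'E'
from h import *
c=save('wrist','w11');s=readout.state();print(s['ee_pos'],s['gripper_width'],s['ft_force'],s['eef_rot'][0])
crop('w11',210,230,420,380,3,'d13')
E
```

```text
t: 14.23
ee_pos: [0.439, 0.0965, 0.1684]
eef_rot: [[-1.0, 0.001, -0.002], [0.001, 1.0, 0.0], [0.002, 0.0, -1.0]]
ft_force: [1.1, -0.7, 0.0]
gripper_width: 0.937
t: 14.9
ee_pos: [0.4406, 0.0946, 0.0505]
eef_rot: [[-1.0, 0.001, 0.002], [0.001, 1.0, 0.0], [-0.002, 0.0, -1.0]]
ft_force: [0.5, 0.6, 0.9]
gripper_width: 0.938
[0.4405888  0.09459437 0.05053186] 0.9384710276366555 [ 0.28153303 -0.07865559 -0.81398755] [-9.99995908e-01  9.08638581e-04  2.71269984e-03]
```

View pics/d13.png

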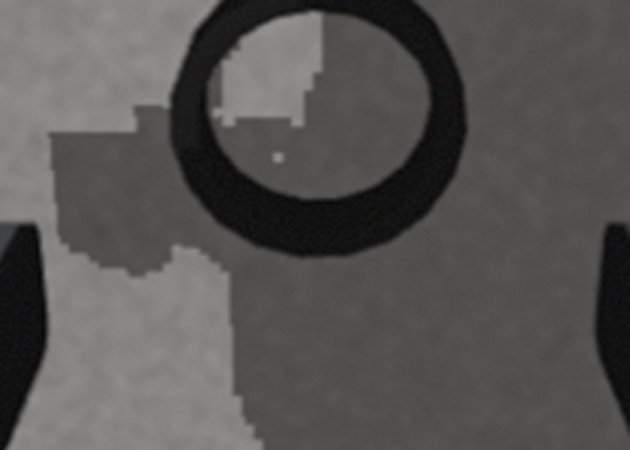

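```bash
python3 -m crank '[{"hand":0.08,"x":0,"y":0,"z":0,"twist":-0.12},{"hand":0.08,"x":0,"y":0,"z":0,"twist":-0.12},{"hand":0.08,"x":0,"y":0,"z":0,"twist":-0.12},{"hand":0.08,"x":0,"y":0,"z":0,"twist":-0.12},{"hand":0.08,"x":0,"y":0,"z":0,"twist":-0.12},{"hand":0.08,"x":0,"y":0,"z":0,"twist":-0.12},{"hand":0.08,"x":0,"y":0,"z":0,"twist":-0.12},{"hand":0.08,"x":0,"y":0,"z":0,"twist":-0.12},{"hand":0.08,"x":0,"y":0,"z":0,"twist":-0.12},{"hand":0.08,"x":0,"y":0,"z":0,"twist":-0.12}]'
python3 -m crank '[{"hand":0.08,"x":0,"y":0,"z":-0.01,"twist":-0.12},{"hand":0.08,"x":0,"y":0,"z":-0.01,"twist":-0.12},{"hand":0.08,"x":0,"y":0,"z":-0.01,"twist":-0.12},{"hand":0.08,"x":0,"y":0,"z":0,"twist":-0.01},{"hand":0.08,"x":0,"y":0,"z":0,"twist":0},{"hand":0.08,"x":0,"y":0,"z":0,"twist":0},{"hand":0.08,"x":0,"y":0,"z":0,"twist":0}]'
python3 - <<'E'
from h import *
c=save('wrist','w12');s=readout.state();print(s['ee_pos'],s['gripper_width'],s['ft_force'],s['eef_rot'][0])
crop('w12',210,200,420,400,3,'d14')
E
```

```text
t: 15.78
ee_pos: [0.4403, 0.0946, 0.0505]
eef_rot: [[-0.356, 0.935, 0.003], [0.935, 0.356, 0.0], [-0.001, 0.003, -1.0]]
ft_force: [-0.3, -0.6, -0.0]
gripper_width: 0.936
t: 16.37
ee_pos: [0.4402, 0.0946, 0.0202]
eef_rot: [[-0.002, 1.0, 0.002], [1.0, 0.002, 0.0], [0.0, 0.002, -1.0]]
ft_force: [-0.1, 0.7, 0.0]
gripper_width: 0.939
[0.44010615 0.0946297  0.02006155] 0.9377263808269216 [ 0.14778034  0.32709636 -0.62773812] [-0.00187964  0.99999682  0.00168151]
```

View pics/d14.png

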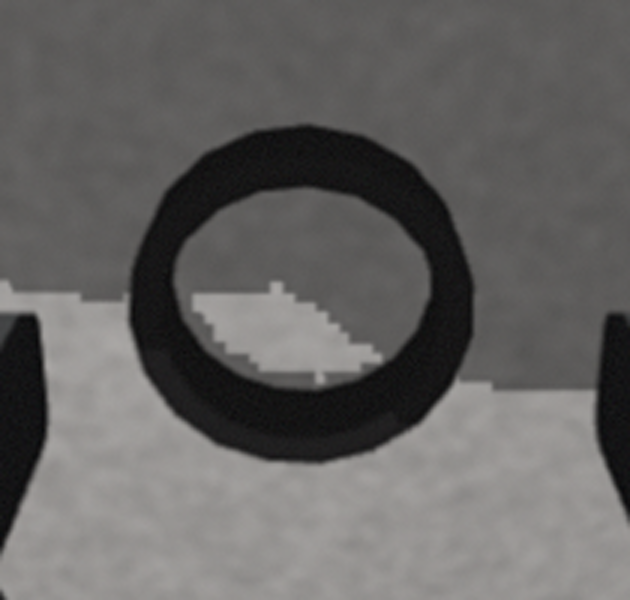

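```bash
python3 - <<'E'
from h import *
c=load('w12');print(onz(c,310.5,297.5,.008))
E
```

```text
[0.43767601 0.09401862 0.008     ]
```

```bash
python3 -m crank '[{"hand":0.08,"x":-0.0026,"y":-0.0006,"z":-0.01,"twist":0},{"hand":0.08,"x":0,"y":0,"z":-0.008,"twist":0},{"hand":0.08,"x":0,"y":0,"z":0,"twist":0},{"hand":0.052,"x":0,"y":0,"z":0,"twist":0},{"hand":0.052,"x":0,"y":0,"z":0,"twist":0},{"hand":0.052,"x":0,"y":0,"z":0,"twist":0},{"hand":0.052,"x":0,"y":0,"z":0,"twist":0},{"hand":0.052,"x":0,"y":0,"z":0,"twist":0},{"hand":0.052,"x":0,"y":0,"z":0,"twist":0},{"hand":0.052,"x":0,"y":0,"z":0,"twist":0}]' 20
python3 -m crank '[{"hand":0.07,"x":0,"y":0,"z":0,"twist":0},{"hand":0.07,"x":0,"y":0,"z":0,"twist":0},{"hand":0.07,"x":0,"y":0,"z":0,"twist":0},{"hand":0.07,"x":0,"y":0,"z":0,"twist":0.12},{"hand":0.07,"x":0,"y":0,"z":0,"twist":0.12},{"hand":0.07,"x":0,"y":0,"z":0,"twist":0.12},{"hand":0.07,"x":0,"y":0,"z":0,"twist":0.12},{"hand":0.07,"x":0,"y":0,"z":0,"twist":0.12},{"hand":0.07,"x":0,"y":0,"z":0,"twist":0.12},{"hand":0.07,"x":0,"y":0,"z":0,"twist":0.12}]'
python3 -m crank '[{"hand":0.07,"x":0,"y":0,"z":0,"twist":0.12},{"hand":0.07,"x":0,"y":0,"z":0,"twist":0.12},{"hand":0.07,"x":0,"y":0,"z":0,"twist":0.12},{"hand":0.07,"x":0,"y":0,"z":0,"twist":0.12},{"hand":0.07,"x":0,"y":0,"z":0,"twist":0.12},{"hand":0.07,"x":0,"y":0,"z":0,"twist":0.12},{"hand":0.07,"x":0,"y":0,"z":0,"twist":0.01},{"hand":0.07,"x":0,"y":0,"z":0,"twist":0},{"hand":0.07,"x":0,"y":0,"z":0,"twist":0}]'
python3 -m crank '[{"hand":0.052,"x":0,"y":0,"z":0,"twist":0},{"hand":0.052,"x":0,"y":0,"z":0,"twist":0},{"hand":0.052,"x":0,"y":0,"z":0,"twist":0},{"hand":0.052,"x":0,"y":0,"z":0,"twist":0},{"hand":0.052,"x":0,"y":0,"z":0,"twist":0},{"hand":0.052,"x":0,"y":0,"z":0,"twist":0}]' 25
python3 - <<'E'
from h import *
c=save('wrist','w13');s=readout.state();print(s['ee_pos'],s['gripper_width'],s['ft_force'],s['eef_rot'][0])
crop('w13',210,200,420,400,3,'d15')
E
```

```text
t: 17.25
ee_pos: [0.4372, 0.094, 0.0018]
eef_rot: [[-0.0, 1.0, 0.001], [1.0, 0.0, 0.0], [0.0, 0.001, -1.0]]
ft_force: [-2.4, -0.1, 5.3]
gripper_width: 0.638
t: 18.08
ee_pos: [0.4369, 0.094, 0.0012]
eef_rot: [[-0.749, 0.663, -0.0], [0.663, 0.749, 0.0], [0.0, -0.0, -1.0]]
ft_force: [0.1, 0.5, 0.7]
gripper_width: 0.821
t: 18.83
ee_pos: [0.4369, 0.094, 0.0012]
eef_rot: [[-1.0, 0.004, -0.0], [0.004, 1.0, 0.0], [0.0, 0.0, -1.0]]
ft_force: [-0.1, -0.0, 0.4]
gripper_width: 0.822
t: 19.33
ee_pos: [0.4369, 0.094, 0.0016]
eef_rot: [[-1.0, 0.002, 0.0], [0.002, 1.0, 0.0], [-0.0, 0.0, -1.0]]
ft_force: [-1.1, 0.0, 5.8]
gripper_width: 0.647
[0.43695117 0.09399376 0.0016733 ] 0.6478134528208114 [-1.10030795 -0.29245792  5.27373892] [-9.99997671e-01  2.14164425e-03  2.66522593e-04]
```

View pics/d15.png

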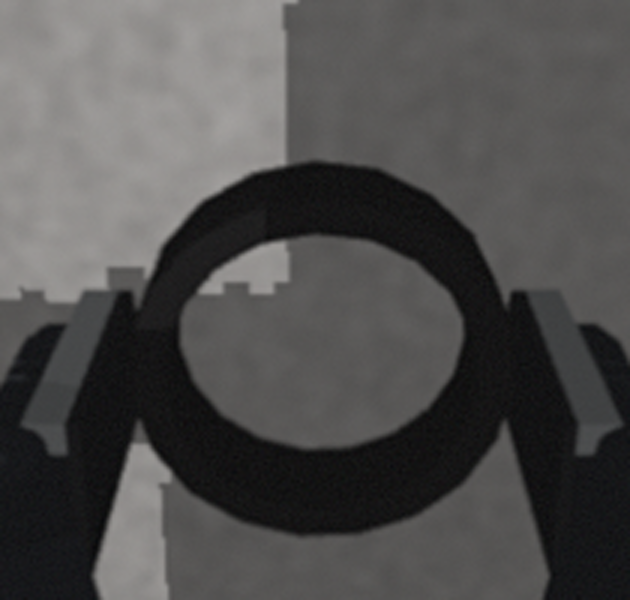

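```bash
python3 -m crank '[{"hand":0.052,"x":0,"y":0,"z":0.02,"twist":0},{"hand":0.052,"x":0,"y":0,"z":0.038,"twist":0},{"hand":0.052,"x":0,"y":0,"z":0.038,"twist":0},{"hand":0.052,"x":0,"y":-0.01,"z":0.038,"twist":0},{"hand":0.052,"x":0,"y":-0.03,"z":0.025,"twist":0},{"hand":0.052,"x":0.008,"y":-0.038,"z":0,"twist":0},{"hand":0.052,"x":0.008,"y":-0.038,"z":0,"twist":0},{"hand":0.052,"x":0.008,"y":-0.038,"z":0,"twist":0},{"hand":0.052,"x":0.008,"y":-0.038,"z":0,"twist":0},{"hand":0.052,"x":0.008,"y":-0.038,"z":0,"twist":0}]'
python3 -m crank '[{"hand":0.052,"x":0.02,"y":-0.0247,"z":0,"twist":0},{"hand":0.052,"x":0.035,"y":0,"z":0,"twist":0},{"hand":0.052,"x":0.035,"y":0,"z":0,"twist":0},{"hand":0.052,"x":0.035,"y":0,"z":0,"twist":0},{"hand":0.052,"x":0.02,"y":0,"z":0,"twist":0},{"hand":0.052,"x":0.0097,"y":0,"z":0,"twist":0},{"hand":0.052,"x":0,"y":0,"z":-0.02,"twist":0},{"hand":0.052,"x":0,"y":0,"z":-0.01,"twist":0},{"hand":0.052,"x":0,"y":0,"z":0,"twist":0},{"hand":0.052,"x":0,"y":0,"z":0,"twist":0}]'
python3 -m crank '[{"hand":0.052,"x":0,"y":0,"z":0,"twist":0},{"hand":0.052,"x":0,"y":0,"z":0,"twist":0},{"hand":0.052,"x":0,"y":0,"z":0,"twist":0},{"hand":0.052,"x":0,"y":0,"z":0,"twist":0}]'
python3 - <<'E'
from h import *
c=save('wrist','w14');s=readout.state();print(s['ee_pos'],s['gripper_width'],s['ft_force'],s['eef_rot'][0])
crop('w14',210,200,420,400,3,'d16')
E
```

```text
t: 20.22
ee_pos: [0.4768, -0.1378, 0.1604]
eef_rot: [[-1.0, 0.002, 0.0], [0.002, 1.0, 0.0], [-0.0, 0.0, -1.0]]
ft_force: [1.5, 0.9, -0.5]
gripper_width: 0.647
t: 21.05
ee_pos: [0.6307, -0.1605, 0.1294]
eef_rot: [[-1.0, 0.002, -0.002], [0.002, 1.0, 0.001], [0.002, 0.001, -1.0]]
ft_force: [0.9, -0.7, 0.5]
gripper_width: 0.649
t: 21.38
ee_pos: [0.6318, -0.1608, 0.1311]
eef_rot: [[-1.0, 0.001, 0.001], [0.001, 1.0, -0.0], [-0.001, -0.0, -1.0]]
ft_force: [0.4, 0.7, 0.1]
gripper_width: 0.646
[ 0.63174134 -0.16080947  0.13093476] 0.6463787911812646 [-0.67705441 -0.18800427  0.31361876] [-9.99999127e-01  9.93467346e-04  8.71012026e-04]
```

View pics/d16.png

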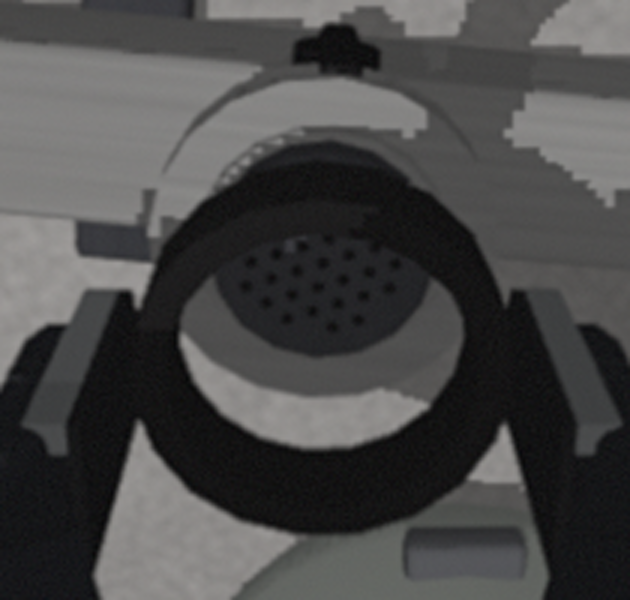

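The held ring is laterally in line with the seated disc (crop columns 321 and 323). I'll lower it.

```bash
python3 -m crank '[{"hand":0.052,"x":0,"y":0,"z":-0.012,"twist":0},{"hand":0.052,"x":0,"y":0,"z":-0.008,"twist":0},{"hand":0.052,"x":0,"y":0,"z":0,"twist":0},{"hand":0.052,"x":0,"y":0,"z":0,"twist":0},{"hand":0.052,"x":0,"y":0,"z":-0.002,"twist":0},{"hand":0.052,"x":0,"y":0,"z":-0.002,"twist":0},{"hand":0.052,"x":0,"y":0,"z":0,"twist":0}]'
python3 -m crank '[{"hand":0.052,"x":0,"y":0,"z":-0.002,"twist":0},{"hand":0.052,"x":0,"y":0,"z":-0.001,"twist":0},{"hand":0.052,"x":0,"y":0,"z":0,"twist":0},{"hand":0.052,"x":0,"y":0,"z":0,"twist":0}]'

```

```text
t: 22.02
ee_pos: [0.6316, -0.1607, 0.1062]
eef_rot: [[-1.0, 0.001, -0.0], [0.001, 1.0, 0.0], [0.0, 0.0, -1.0]]
ft_force: [0.4, -0.3, -0.3]
gripper_width: 0.646
t: 22.35
ee_pos: [0.6316, -0.1607, 0.1032]
eef_rot: [[-1.0, 0.001, -0.0], [0.001, 1.0, 0.0], [0.0, 0.0, -1.0]]
ft_force: [-0.2, -0.3, -0.4]
gripper_width: 0.646
```

```bash
python3 -m crank '[{"hand":0.052,"x":0,"y":0,"z":-0.001,"twist":0},{"hand":0.052,"x":0,"y":0,"z":-0.0005,"twist":0},{"hand":0.052,"x":0,"y":0,"z":0,"twist":0},{"hand":0.052,"x":0,"y":0,"z":0,"twist":0}]'
python3 -m crank '[{"hand":0.06,"x":0,"y":0,"z":0,"twist":0},{"hand":0.07,"x":0,"y":0,"z":0,"twist":0},{"hand":0.07,"x":0,"y":0,"z":0,"twist":0},{"hand":0.07,"x":0,"y":0,"z":0,"twist":0},{"hand":0.07,"x":0,"y":0,"z":0.025,"twist":0},{"hand":0.07,"x":0,"y":0,"z":0.035,"twist":0},{"hand":0.07,"x":-0.02,"y":0,"z":0.02,"twist":0},{"hand":0.07,"x":0,"y":0,"z":0,"twist":0},{"hand":0.07,"x":0,"y":0,"z":0,"twist":0},{"hand":0.07,"x":0,"y":0,"z":0,"twist":0}]'
python3 - <<'E'
from h import *
c=save('wrist','w15');s=readout.state();print(s['ee_pos'],s['gripper_width'],s['ft_force'],s['eef_rot'][0])
crop('w15',210,200,420,400,3,'d17')
E
```

```text
t: 22.68
ee_pos: [0.6317, -0.1607, 0.1018]
eef_rot: [[-1.0, 0.001, 0.0], [0.001, 1.0, 0.0], [-0.0, 0.0, -1.0]]
ft_force: [0.4, 0.2, -0.7]
gripper_width: 0.645
t: 23.52
ee_pos: [0.6114, -0.1605, 0.1811]
eef_rot: [[-1.0, 0.001, -0.001], [0.001, 1.0, 0.001], [0.001, 0.001, -1.0]]
ft_force: [-0.0, -0.3, -0.9]
gripper_width: 0.821
[ 0.61129552 -0.16045845  0.18042723] 0.8151786615040335 [-0.05034196  0.04480766 -0.01023075] [-9.99997823e-01  8.25034292e-04 -1.91656252e-03]
```

View pics/d17.png

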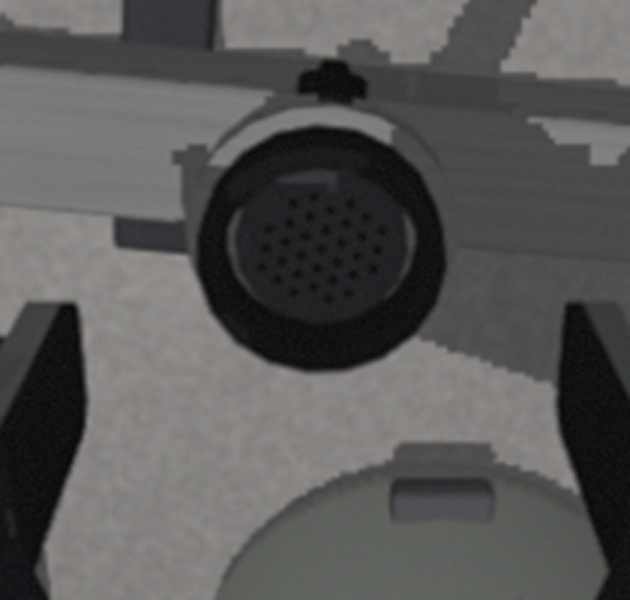

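The ring sits level on the rim around the disc, with an even gap in its bore. Next the funnel, turning the jaws to x for the first centring pinch.

```bash
python3 -m crank '[{"hand":0.0854,"x":-0.03,"y":0,"z":0,"twist":-0.12},{"hand":0.0854,"x":-0.03,"y":0,"z":0,"twist":-0.12},{"hand":0.0854,"x":-0.03,"y":0,"z":0,"twist":-0.12},{"hand":0.0854,"x":-0.03,"y":0,"z":0,"twist":-0.12},{"hand":0.0854,"x":-0.034,"y":0.02,"z":0,"twist":-0.12},{"hand":0.0854,"x":0,"y":0.03,"z":0,"twist":-0.12},{"hand":0.0854,"x":0,"y":0.02,"z":0,"twist":-0.12},{"hand":0.0854,"x":0,"y":0,"z":0,"twist":-0.12},{"hand":0.0854,"x":0,"y":0,"z":0,"twist":-0.12},{"hand":0.0854,"x":0,"y":0,"z":0,"twist":-0.12}]'
python3 -m crank '[{"hand":0.0854,"x":0,"y":0,"z":-0.01,"twist":-0.12},{"hand":0.0854,"x":0,"y":0,"z":-0.01,"twist":-0.12},{"hand":0.0854,"x":0,"y":0,"z":-0.01,"twist":-0.12},{"hand":0.0854,"x":0,"y":0,"z":0,"twist":-0.01},{"hand":0.0854,"x":0,"y":0,"z":0,"twist":0},{"hand":0.0854,"x":0,"y":0,"z":0,"twist":0},{"hand":0.0854,"x":0,"y":0,"z":0,"twist":0}]'
python3 - <<'E'
from h import *
c=save('wrist','w16');s=readout.state();print(s['ee_pos'],s['gripper_width'],s['ft_force'],s['eef_rot'][0])
crop('w16',160,180,480,420,2.5,'d18')
E
```

```text
t: 24.4
ee_pos: [0.4574, -0.09, 0.1806]
eef_rot: [[-0.357, 0.934, -0.002], [0.934, 0.357, 0.001], [0.002, -0.002, -1.0]]
ft_force: [0.5, 0.1, -0.3]
gripper_width: 0.997
t: 24.98
ee_pos: [0.458, -0.0908, 0.1521]
eef_rot: [[-0.002, 1.0, 0.001], [1.0, 0.002, -0.0], [-0.0, 0.001, -1.0]]
ft_force: [-0.5, 0.1, -0.2]
gripper_width: 1.001
[ 0.45797039 -0.09077887  0.15214698] 1.003834100822949 [-0.4220265 -0.3189941  0.5188761] [-1.93472542e-03  9.99997814e-01  7.92958331e-04]
```

View pics/d18.png

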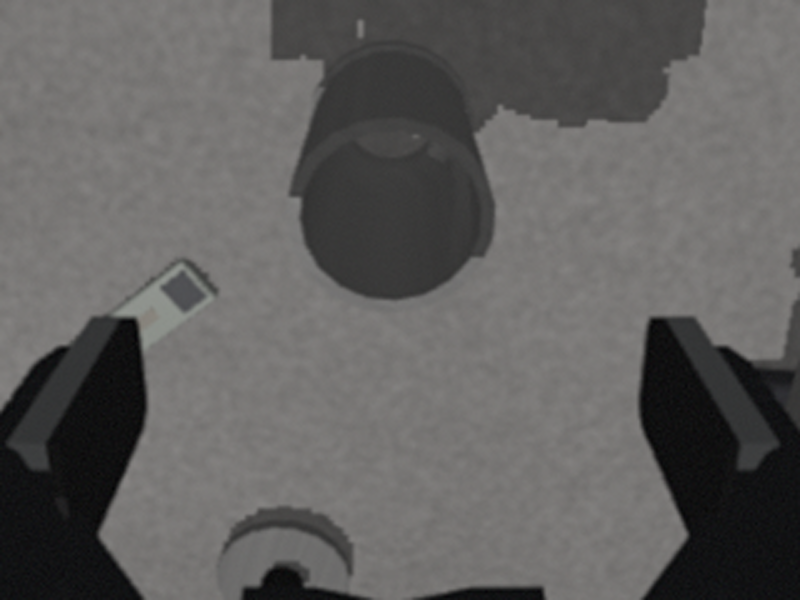

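```bash
python3 - <<'E'
from h import *
c=load('w16');print(onz(c,393.5/2.5-.5+160,211/2.5-.5+180,.096))
P=proj(c,[.458,-.0905,.096]);print(P)
im=cv2.imread('pics/w16.png')[210:310,260:380]; im=cv2.resize(im,None,fx=6,fy=6,interpolation=cv2.INTER_CUBIC)
g=cv2.cvtColor(im,cv2.COLOR_BGR2GRAY); g=cv2.createCLAHE(6,(6,6)).apply(g); im=cv2.cvtColor(g,cv2.COLOR_GRAY2BGR)
a=np.linspace(0,6.28,60)
for r,col in ((.026,(0,0,255)),(.0225,(0,255,0))):
  p=proj(c,np.c_[.458+r*np.cos(a),-.0905+r*np.sin(a),np.full(60,.096)]); cv2.polylines(im,[np.int32((p-[260,210]+.5)*6-.5)],True,col,1)
cv2.imwrite('pics/d19.png',im)
E
```

```text
[ 0.45865422 -0.09107702  0.096     ]
[[315.83385633 263.01936114]]
```

View pics/d19.png

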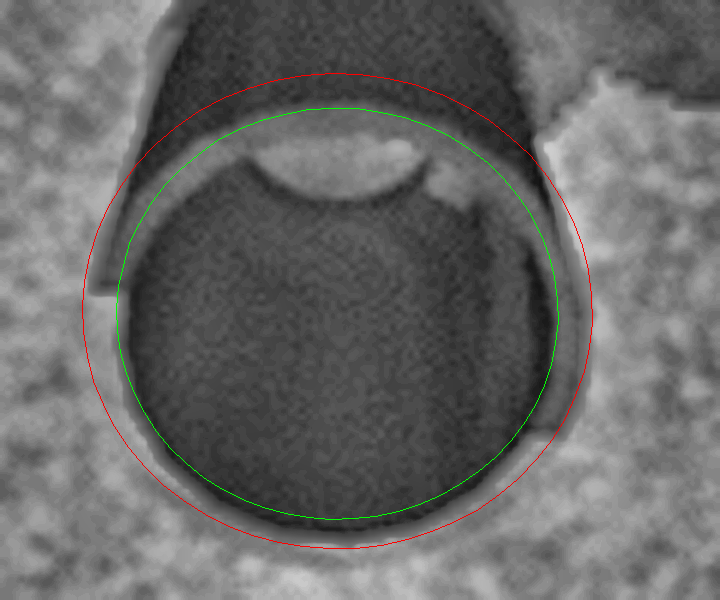

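The mouth centre is at about (.4585, -.0913) and the jaws are well clear of the funnel. I'll descend and pinch.

```bash
python3 -m crank '[{"hand":0.0854,"x":0.0005,"y":-0.0006,"z":-0.03,"twist":0},{"hand":0.0854,"x":0,"y":0,"z":-0.035,"twist":0},{"hand":0.0854,"x":0,"y":0,"z":-0.03,"twist":0},{"hand":0.0854,"x":0,"y":0,"z":-0.012,"twist":0},{"hand":0.0854,"x":0,"y":0,"z":0,"twist":0},{"hand":0.07,"x":0,"y":0,"z":0,"twist":0},{"hand":0.06,"x":0,"y":0,"z":0,"twist":0},{"hand":0.056,"x":0,"y":0,"z":0,"twist":0},{"hand":0.053,"x":0,"y":0,"z":0,"twist":0},{"hand":0.051,"x":0,"y":0,"z":0,"twist":0}]' 20
python3 -m crank '[{"hand":0.05,"x":0,"y":0,"z":0,"twist":0},{"hand":0.05,"x":0,"y":0,"z":0,"twist":0},{"hand":0.05,"x":0,"y":0,"z":0,"twist":0}]'
```

```text
t: 25.87
ee_pos: [0.4583, -0.0915, 0.0461]
eef_rot: [[-0.0, 1.0, 0.001], [1.0, 0.0, -0.001], [-0.001, 0.001, -1.0]]
ft_force: [-3.2, -0.4, 6.4]
gripper_width: 0.608
t: 26.12
ee_pos: [0.4583, -0.0915, 0.046]
eef_rot: [[-0.0, 1.0, 0.001], [1.0, 0.0, -0.001], [-0.001, 0.001, -1.0]]
ft_force: [-3.8, -1.2, 7.6]
gripper_width: 0.609
```

Gripped at 52 mm. I'll release, twist a quarter turn and pinch along y.

```bash
python3 -m crank '[{"hand":0.065,"x":0,"y":0,"z":0,"twist":0},{"hand":0.07,"x":0,"y":0,"z":0,"twist":0},{"hand":0.07,"x":0,"y":0,"z":0,"twist":0},{"hand":0.07,"x":0,"y":0,"z":0,"twist":0.12},{"hand":0.07,"x":0,"y":0,"z":0,"twist":0.12},{"hand":0.07,"x":0,"y":0,"z":0,"twist":0.12},{"hand":0.07,"x":0,"y":0,"z":0,"twist":0.12},{"hand":0.07,"x":0,"y":0,"z":0,"twist":0.12},{"hand":0.07,"x":0,"y":0,"z":0,"twist":0.12},{"hand":0.07,"x":0,"y":0,"z":0,"twist":0.12}]'
python3 -m crank '[{"hand":0.07,"x":0,"y":0,"z":0,"twist":0.12},{"hand":0.07,"x":0,"y":0,"z":0,"twist":0.12},{"hand":0.07,"x":0,"y":0,"z":0,"twist":0.12},{"hand":0.07,"x":0,"y":0,"z":0,"twist":0.12},{"hand":0.07,"x":0,"y":0,"z":0,"twist":0.12},{"hand":0.07,"x":0,"y":0,"z":0,"twist":0.12},{"hand":0.07,"x":0,"y":0,"z":0,"twist":0.01},{"hand":0.07,"x":0,"y":0,"z":0,"twist":0},{"hand":0.07,"x":0,"y":0,"z":0,"twist":0}]'
python3 -m crank '[{"hand":0.06,"x":0,"y":0,"z":0,"twist":0},{"hand":0.056,"x":0,"y":0,"z":0,"twist":0},{"hand":0.053,"x":0,"y":0,"z":0,"twist":0},{"hand":0.05,"x":0,"y":0,"z":0,"twist":0},{"hand":0.048,"x":0,"y":0,"z":0,"twist":0},{"hand":0.048,"x":0,"y":0,"z":0,"twist":0},{"hand":0.048,"x":0,"y":0,"z":0,"twist":0}]' 35
python3 - <<'E'
from h import *
c=save('wrist','w17');s=readout.state();print(s['ee_pos'],s['gripper_width'],s['ft_force'],s['eef_rot'][0])
E
```

```text
t: 26.95
ee_pos: [0.4583, -0.0913, 0.0448]
eef_rot: [[-0.749, 0.663, 0.0], [0.663, 0.749, 0.0], [-0.0, 0.0, -1.0]]
ft_force: [-0.1, 0.2, -0.0]
gripper_width: 0.82
t: 27.7
ee_pos: [0.4582, -0.0913, 0.0448]
eef_rot: [[-1.0, 0.004, 0.0], [0.004, 1.0, 0.0], [-0.0, 0.0, -1.0]]
ft_force: [0.2, -0.5, 0.1]
gripper_width: 0.821
t: 28.28
ee_pos: [0.4584, -0.0916, 0.0451]
eef_rot: [[-1.0, 0.001, 0.001], [0.001, 1.0, -0.0], [-0.001, -0.0, -1.0]]
ft_force: [-1.3, -2.6, 5.9]
gripper_width: 0.602
[ 0.45837503 -0.09161751  0.04507864] 0.6022041456216337 [-2.46044461 -1.93613826  4.68545596] [-9.99999410e-01  8.40932979e-04  6.87457035e-04]
```

View pics/w17.png

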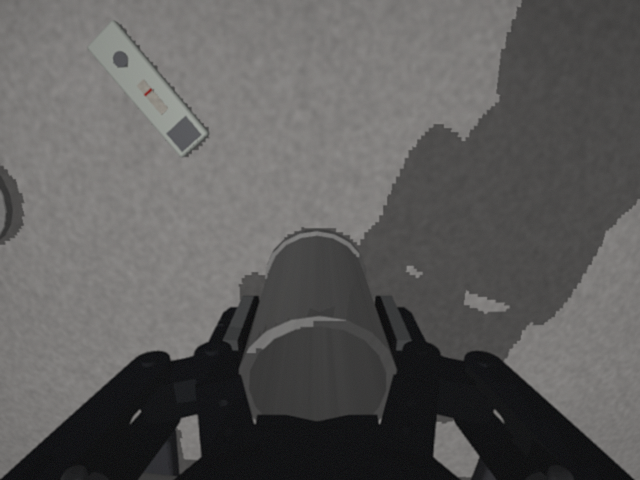

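```bash
python3 -m crank '[{"hand":0.048,"x":0,"y":0,"z":0.015,"twist":0},{"hand":0.048,"x":0,"y":0,"z":0.03,"twist":0},{"hand":0.048,"x":0,"y":0,"z":0.035,"twist":0},{"hand":0.048,"x":0,"y":-0.01,"z":0.035,"twist":0},{"hand":0.048,"x":0,"y":-0.02,"z":0.025,"twist":0},{"hand":0.048,"x":0.01,"y":-0.025,"z":0.01,"twist":0},{"hand":0.048,"x":0.02,"y":-0.0141,"z":0,"twist":0},{"hand":0.048,"x":0.03,"y":0,"z":0,"twist":0},{"hand":0.048,"x":0.03,"y":0,"z":0,"twist":0},{"hand":0.048,"x":0.03,"y":0,"z":0,"twist":0}]'
python3 -m crank '[{"hand":0.048,"x":0.03,"y":0,"z":0,"twist":0},{"hand":0.048,"x":0.015,"y":0,"z":0,"twist":0},{"hand":0.048,"x":0.0083,"y":0,"z":0,"twist":0},{"hand":0.048,"x":0,"y":0,"z":0,"twist":0},{"hand":0.048,"x":0,"y":0,"z":0,"twist":0},{"hand":0.048,"x":0,"y":0,"z":0,"twist":0},{"hand":0.048,"x":0,"y":0,"z":0,"twist":0},{"hand":0.048,"x":0,"y":0,"z":0,"twist":0}]'
python3 - <<'E'
from h import *
c=save('wrist','w18');s=readout.state();print(s['ee_pos'],s['gripper_width'],s['ft_force'],s['eef_rot'])
c=save('scene','s18')
crop('s18',160,160,320,300,5,'d20')
E
```

```text
t: 29.17
ee_pos: [0.5788, -0.1602, 0.1938]
eef_rot: [[-1.0, 0.002, -0.002], [0.002, 1.0, 0.002], [0.002, 0.002, -1.0]]
ft_force: [-0.2, -0.3, -1.8]
gripper_width: 0.601
t: 29.83
ee_pos: [0.6308, -0.1604, 0.195]
eef_rot: [[-1.0, 0.001, -0.0], [0.001, 1.0, 0.0], [0.0, 0.0, -1.0]]
ft_force: [-0.2, -0.0, -2.5]
gripper_width: 0.601
[ 0.63098884 -0.160442    0.19516289] 0.6042727275615458 [ 0.70888585 -0.89250971 -1.95555188] [[-9.99999360e-01  1.11328319e-03  2.03623052e-04]
 [ 1.11330102e-03  9.99999376e-01  8.74345520e-05]
 [-2.03525586e-04  8.76611898e-05 -9.99999975e-01]]
```

View pics/w18.png

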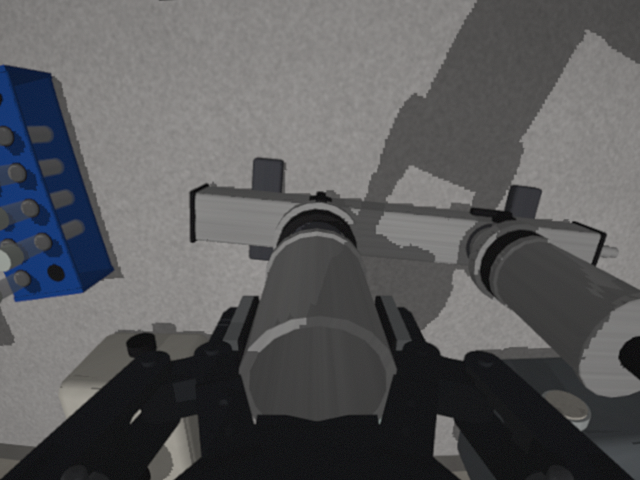

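View pics/d20.png

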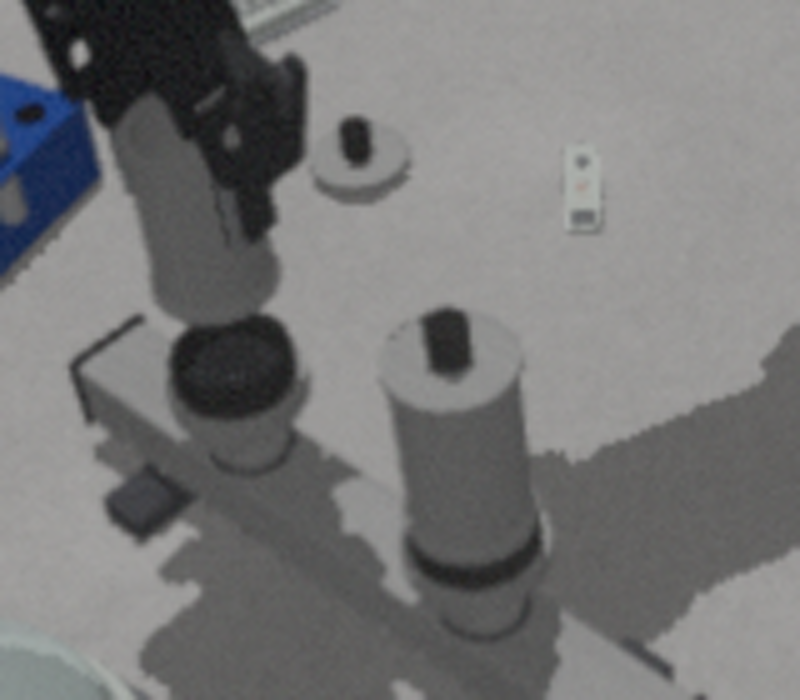

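The ring sits on the base in both pictures and the funnel hangs upright above it. I'll correct by (+0.7, -0.3) mm and lower.

```bash
python3 -m crank '[{"hand":0.048,"x":0.0007,"y":-0.0003,"z":-0.015,"twist":0},{"hand":0.048,"x":0,"y":0,"z":-0.01,"twist":0},{"hand":0.048,"x":0,"y":0,"z":-0.005,"twist":0},{"hand":0.048,"x":0,"y":0,"z":0,"twist":0},{"hand":0.048,"x":0,"y":0,"z":0,"twist":0},{"hand":0.048,"x":0,"y":0,"z":0,"twist":0},{"hand":0.048,"x":0,"y":0,"z":0,"twist":0}]'
python3 -m crank '[{"hand":0.048,"x":0,"y":0,"z":-0.002,"twist":0},{"hand":0.048,"x":0,"y":0,"z":-0.002,"twist":0},{"hand":0.048,"x":0,"y":0,"z":-0.001,"twist":0},{"hand":0.048,"x":0,"y":0,"z":0,"twist":0},{"hand":0.048,"x":0,"y":0,"z":0,"twist":0}]'

```

```text
t: 30.52
ee_pos: [0.6325, -0.1608, 0.1655]
eef_rot: [[-1.0, 0.001, 0.001], [0.001, 1.0, -0.0], [-0.001, -0.0, -1.0]]
ft_force: [0.4, 0.3, -3.2]
gripper_width: 0.605
t: 30.93
ee_pos: [0.6321, -0.1607, 0.1597]
eef_rot: [[-1.0, 0.001, -0.0], [0.001, 1.0, 0.0], [0.0, 0.0, -1.0]]
ft_force: [-1.2, -0.0, -1.9]
gripper_width: 0.607
```

```bash
python3 -m crank '[{"hand":0.048,"x":-0.0003,"y":0,"z":-0.002,"twist":0},{"hand":0.048,"x":0,"y":0,"z":-0.001,"twist":0},{"hand":0.048,"x":0,"y":0,"z":-0.001,"twist":0},{"hand":0.048,"x":0,"y":0,"z":0,"twist":0},{"hand":0.048,"x":0,"y":0,"z":0,"twist":0}]'
python3 -m crank '[{"hand":0.048,"x":0,"y":0,"z":-0.001,"twist":0},{"hand":0.048,"x":0,"y":0,"z":-0.001,"twist":0},{"hand":0.048,"x":0,"y":0,"z":0,"twist":0},{"hand":0.048,"x":0,"y":0,"z":0,"twist":0}]'

```

```text
t: 31.35
ee_pos: [0.6318, -0.1607, 0.1557]
eef_rot: [[-1.0, 0.001, -0.0], [0.001, 1.0, 0.0], [0.0, 0.0, -1.0]]
ft_force: [-0.3, -0.3, -2.5]
gripper_width: 0.602
t: 31.68
ee_pos: [0.6318, -0.1607, 0.1537]
eef_rot: [[-1.0, 0.001, -0.0], [0.001, 1.0, 0.0], [0.0, 0.0, -1.0]]
ft_force: [0.1, 0.2, -1.9]
gripper_width: 0.601
```

```bash
python3 -m crank '[{"hand":0.048,"x":0,"y":0,"z":-0.0008,"twist":0},{"hand":0.048,"x":0,"y":0,"z":0,"twist":0},{"hand":0.048,"x":0,"y":0,"z":0,"twist":0}]'
python3 -m crank '[{"hand":0.055,"x":0,"y":0,"z":0,"twist":0},{"hand":0.06,"x":0,"y":0,"z":0,"twist":0},{"hand":0.07,"x":0,"y":0,"z":0,"twist":0},{"hand":0.08,"x":0,"y":0,"z":0,"twist":0},{"hand":0.08,"x":0,"y":0,"z":0,"twist":0},{"hand":0.08,"x":0,"y":0,"z":0,"twist":0}]'
python3 -m crank '[{"hand":0.08,"x":0,"y":0,"z":0.02,"twist":0},{"hand":0.08,"x":0,"y":0,"z":0.035,"twist":0},{"hand":0.08,"x":0,"y":0,"z":0.035,"twist":0},{"hand":0.08,"x":0,"y":0,"z":0.02,"twist":0},{"hand":0.08,"x":-0.02,"y":0,"z":0,"twist":0},{"hand":0.08,"x":-0.03,"y":0,"z":0,"twist":0},{"hand":0.08,"x":0,"y":0,"z":0,"twist":0},{"hand":0.08,"x":0,"y":0,"z":0,"twist":0},{"hand":0.08,"x":0,"y":0,"z":0,"twist":0}]'
python3 - <<'E'
from h import *
c=save('wrist','w19');s=readout.state();print(s['ee_pos'],s['gripper_width'],s['ft_force'])
c=save('scene','s19')
crop('s19',160,160,320,300,5,'d21')
E
```

```text
t: 31.93
ee_pos: [0.632, -0.1607, 0.1533]
eef_rot: [[-1.0, 0.001, 0.0], [0.001, 1.0, -0.0], [-0.0, -0.0, -1.0]]
ft_force: [-0.3, 0.7, -0.3]
gripper_width: 0.603
t: 32.43
ee_pos: [0.6319, -0.1607, 0.153]
eef_rot: [[-1.0, 0.001, 0.0], [0.001, 1.0, 0.0], [-0.0, 0.0, -1.0]]
ft_force: [-0.2, 0.0, 0.4]
gripper_width: 0.935
t: 33.18
ee_pos: [0.5824, -0.1609, 0.2635]
eef_rot: [[-1.0, 0.001, 0.001], [0.001, 1.0, -0.0], [-0.001, -0.0, -1.0]]
ft_force: [-0.7, -0.0, 0.7]
gripper_width: 0.935
[ 0.58266736 -0.16088073  0.26330799] 0.9353033650502849 [-0.49732039 -0.31468063 -0.1400913 ]
```

View pics/w19.png

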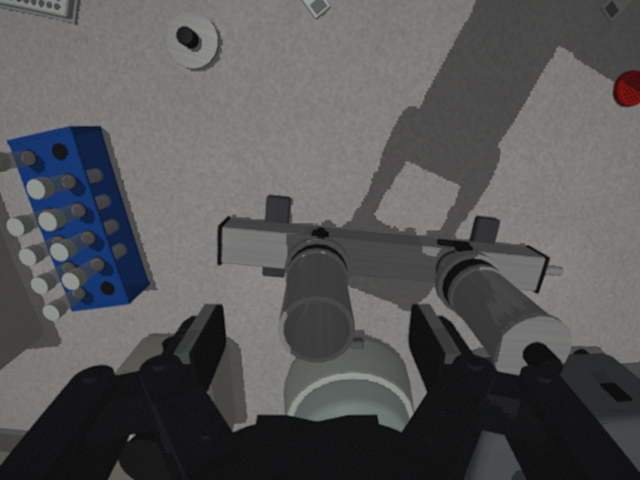

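View pics/d21.png

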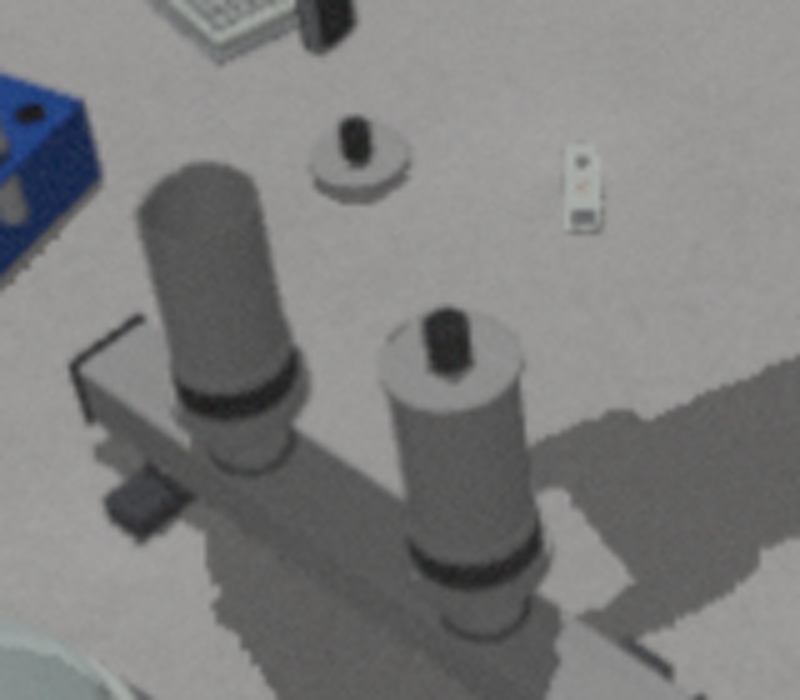

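The funnel stands upright, flange on the ring, matching the finished holder (crop (215,290)). The lid is next, at about (.413, -.2885).

```bash
python3 -m crank '[{"hand":0.05,"x":-0.03,"y":0,"z":0,"twist":-0.12},{"hand":0.05,"x":-0.03,"y":-0.01,"z":0,"twist":-0.12},{"hand":0.05,"x":-0.03,"y":-0.02,"z":0,"twist":-0.12},{"hand":0.05,"x":-0.03,"y":-0.02,"z":-0.01,"twist":-0.12},{"hand":0.05,"x":-0.03,"y":-0.02,"z":-0.02,"twist":-0.12},{"hand":0.05,"x":-0.02,"y":-0.02,"z":-0.02,"twist":-0.12},{"hand":0.05,"x":0,"y":-0.02,"z":-0.03,"twist":-0.12},{"hand":0.05,"x":0,"y":-0.018,"z":-0.03,"twist":-0.12},{"hand":0.05,"x":0,"y":0,"z":-0.03,"twist":-0.12},{"hand":0.05,"x":0,"y":0,"z":-0.03,"twist":-0.12}]'
python3 -m crank '[{"hand":0.05,"x":0,"y":0,"z":-0.02,"twist":-0.12},{"hand":0.05,"x":0,"y":0,"z":0,"twist":-0.12},{"hand":0.05,"x":0,"y":0,"z":0,"twist":-0.12},{"hand":0.05,"x":0,"y":0,"z":0,"twist":-0.01},{"hand":0.05,"x":0,"y":0,"z":0,"twist":0},{"hand":0.05,"x":0,"y":0,"z":0,"twist":0},{"hand":0.05,"x":0,"y":0,"z":0,"twist":0}]'
python3 - <<'E'
from h import *
c=save('wrist','w20');s=readout.state();print(s['ee_pos'],s['gripper_width'],s['ft_force'],s['eef_rot'][0])
E
```

```text
t: 34.12
ee_pos: [0.4124, -0.2904, 0.0916]
eef_rot: [[-0.355, 0.935, 0.001], [0.935, 0.355, -0.001], [-0.001, 0.001, -1.0]]
ft_force: [0.0, 0.2, 0.6]
gripper_width: 0.583
t: 34.7
ee_pos: [0.4122, -0.2889, 0.0732]
eef_rot: [[-0.003, 1.0, 0.001], [1.0, 0.003, -0.001], [-0.001, 0.001, -1.0]]
ft_force: [-0.0, -0.1, 0.3]
gripper_width: 0.588
[ 0.41212949 -0.28886186  0.07324715] 0.5840174210153732 [ 0.14316771 -1.04552458  0.01774495] [-2.03290631e-03  9.99997740e-01  6.22304258e-04]
```

View pics/w20.png

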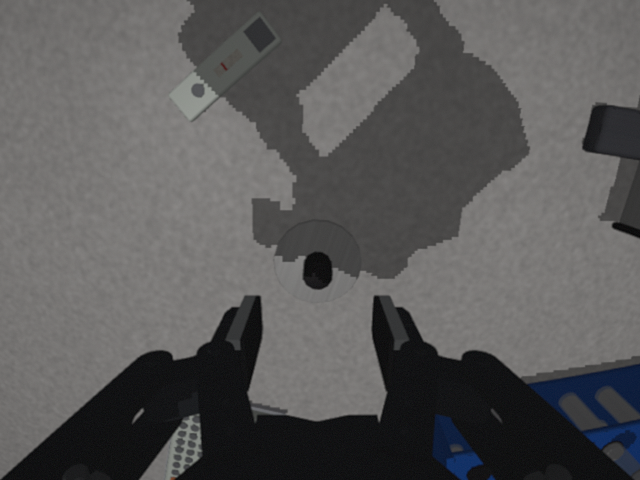

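```bash
python3 - <<'E'
from h import *
c=load('w20');print(onz(c,317.3,261,.0105),onz(c,317.3,274,.031))
E
```

```text
[ 0.41317325 -0.28993004  0.0105    ] [ 0.41312027 -0.28994287  0.031     ]
```

```bash
python3 -m crank '[{"hand":0.045,"x":0.0006,"y":-0.001,"z":-0.02,"twist":0},{"hand":0.045,"x":0,"y":0,"z":-0.025,"twist":0},{"hand":0.045,"x":0,"y":0,"z":-0.013,"twist":0},{"hand":0.045,"x":0,"y":0,"z":0,"twist":0},{"hand":0.045,"x":0,"y":0,"z":0,"twist":0},{"hand":0.045,"x":0,"y":0,"z":0,"twist":0}]' 20
python3 -m crank '[{"hand":0.03,"x":0,"y":0,"z":0,"twist":0},{"hand":0.022,"x":0,"y":0,"z":0,"twist":0},{"hand":0.016,"x":0,"y":0,"z":0,"twist":0},{"hand":0.015,"x":0,"y":0,"z":0,"twist":0},{"hand":0.015,"x":0,"y":0,"z":0,"twist":0},{"hand":0.015,"x":0,"y":0,"z":0,"twist":0},{"hand":0.015,"x":0,"y":0,"z":0,"twist":0}]'
python3 - <<'E'
from h import *
c=save('wrist','w21')
crop('w21',210,200,420,400,3,'d22')
E
```

```text
t: 35.25
ee_pos: [0.413, -0.2902, 0.0159]
eef_rot: [[-0.001, 1.0, 0.001], [1.0, 0.001, -0.001], [-0.001, 0.001, -1.0]]
ft_force: [0.7, 0.2, 0.1]
gripper_width: 0.526
t: 35.83
ee_pos: [0.4129, -0.2901, 0.016]
eef_rot: [[-0.0, 1.0, 0.001], [1.0, 0.0, -0.001], [-0.001, 0.001, -1.0]]
ft_force: [-1.4, 0.8, 6.4]
gripper_width: 0.195
```

View pics/d22.png

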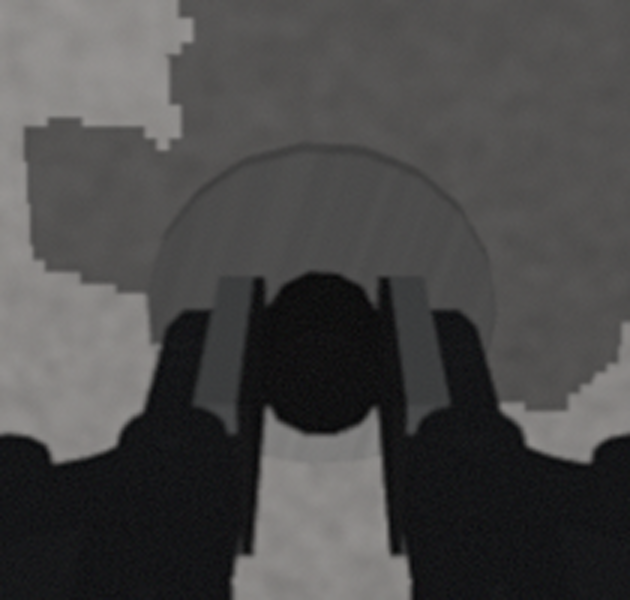

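```bash
python3 -m crank '[{"hand":0.035,"x":0,"y":0,"z":0,"twist":0},{"hand":0.035,"x":0,"y":0,"z":0,"twist":0},{"hand":0.035,"x":0,"y":0,"z":0,"twist":0},{"hand":0.035,"x":0,"y":0,"z":0,"twist":0.12},{"hand":0.035,"x":0,"y":0,"z":0,"twist":0.12},{"hand":0.035,"x":0,"y":0,"z":0,"twist":0.12},{"hand":0.035,"x":0,"y":0,"z":0,"twist":0.12},{"hand":0.035,"x":0,"y":0,"z":0,"twist":0.12},{"hand":0.035,"x":0,"y":0,"z":0,"twist":0.12},{"hand":0.035,"x":0,"y":0,"z":0,"twist":0.12}]'
python3 -m crank '[{"hand":0.035,"x":0,"y":0,"z":0,"twist":0.12},{"hand":0.035,"x":0,"y":0,"z":0,"twist":0.12},{"hand":0.035,"x":0,"y":0,"z":0,"twist":0.12},{"hand":0.035,"x":0,"y":0,"z":0,"twist":0.12},{"hand":0.035,"x":0,"y":0,"z":0,"twist":0.12},{"hand":0.035,"x":0,"y":0,"z":0,"twist":0.12},{"hand":0.035,"x":0,"y":0,"z":-0.001,"twist":0.01},{"hand":0.035,"x":0,"y":0,"z":0,"twist":0},{"hand":0.035,"x":0,"y":0,"z":0,"twist":0}]'
python3 -m crank '[{"hand":0.022,"x":0,"y":0,"z":0,"twist":0},{"hand":0.015,"x":0,"y":0,"z":0,"twist":0},{"hand":0.014,"x":0,"y":0,"z":0,"twist":0},{"hand":0.014,"x":0,"y":0,"z":0,"twist":0},{"hand":0.014,"x":0,"y":0,"z":0,"twist":0},{"hand":0.014,"x":0,"y":0,"z":0,"twist":0}]' 30
python3 - <<'E'
from h import *
c=save('wrist','w22')
s=readout.state();print(s['ee_pos'],s['gripper_width'],s['ft_force'],s['eef_rot'][0])
crop('w22',210,200,420,400,3,'d23')
E
```

```text
t: 36.72
ee_pos: [0.4123, -0.2896, 0.0149]
eef_rot: [[-0.749, 0.663, -0.0], [0.663, 0.749, 0.0], [0.0, 0.0, -1.0]]
ft_force: [0.6, -0.2, 0.8]
gripper_width: 0.41
t: 37.47
ee_pos: [0.4124, -0.2896, 0.0138]
eef_rot: [[-1.0, 0.004, -0.0], [0.004, 1.0, 0.0], [0.0, 0.0, -1.0]]
ft_force: [-0.3, -0.1, 0.7]
gripper_width: 0.405
t: 37.97
ee_pos: [0.4124, -0.2897, 0.0141]
eef_rot: [[-1.0, 0.001, 0.0], [0.001, 1.0, 0.0], [-0.0, 0.0, -1.0]]
ft_force: [-0.4, -0.1, 2.7]
gripper_width: 0.193
[ 0.41245548 -0.28967264  0.01407008] 0.19268565904347612 [-0.34025994  1.77295138  3.18632719] [-9.99999454e-01  1.04218481e-03  7.41400134e-05]
```

View pics/d23.png

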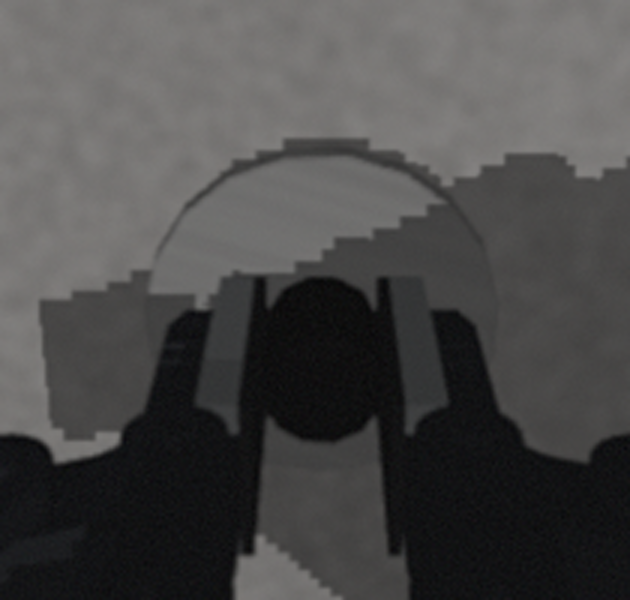

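```bash
python3 -m crank '[{"hand":0.014,"x":0,"y":0,"z":0.015,"twist":0},{"hand":0.014,"x":0,"y":0,"z":0.035,"twist":0},{"hand":0.014,"x":0,"y":0,"z":0.038,"twist":0},{"hand":0.014,"x":0,"y":0,"z":0.038,"twist":0},{"hand":0.014,"x":0,"y":0.015,"z":0.035,"twist":0},{"hand":0.014,"x":0,"y":0.02,"z":0.035,"twist":0},{"hand":0.014,"x":0,"y":0.025,"z":0.03,"twist":0},{"hand":0.014,"x":0.01,"y":0.025,"z":0.02,"twist":0},{"hand":0.014,"x":0.02,"y":0.025,"z":0,"twist":0},{"hand":0.014,"x":0.03,"y":0.019,"z":0,"twist":0}]'
python3 -m crank '[{"hand":0.014,"x":0.035,"y":0,"z":0,"twist":0},{"hand":0.014,"x":0.035,"y":0,"z":0,"twist":0},{"hand":0.014,"x":0.035,"y":0,"z":0,"twist":0},{"hand":0.014,"x":0.03,"y":0,"z":0,"twist":0},{"hand":0.014,"x":0.018,"y":0,"z":0,"twist":0},{"hand":0.014,"x":0.006,"y":0,"z":0,"twist":0},{"hand":0.014,"x":0,"y":0,"z":0,"twist":0},{"hand":0.014,"x":0,"y":0,"z":0,"twist":0},{"hand":0.014,"x":0,"y":0,"z":0,"twist":0},{"hand":0.014,"x":0,"y":0,"z":0,"twist":0}]'
python3 -m crank '[{"hand":0.014,"x":0,"y":0,"z":0,"twist":0},{"hand":0.014,"x":0,"y":0,"z":0,"twist":0}]'
python3 - <<'E'
from h import *
c=save('wrist','w23')
s=readout.state();print(s['ee_pos'],s['gripper_width'],s['ft_force'],s['eef_rot'][0])
crop('w23',160,180,480,420,2.5,'d24')
E
```

```text
t: 38.85
ee_pos: [0.4722, -0.1593, 0.262]
eef_rot: [[-1.0, 0.002, 0.003], [0.002, 1.0, -0.001], [-0.003, -0.001, -1.0]]
ft_force: [0.5, -0.7, -0.9]
gripper_width: 0.192
t: 39.68
ee_pos: [0.6305, -0.1609, 0.2606]
eef_rot: [[-1.0, 0.001, 0.0], [0.001, 1.0, -0.0], [-0.0, -0.0, -1.0]]
ft_force: [-0.3, -0.1, -0.1]
gripper_width: 0.19
t: 39.85
ee_pos: [0.631, -0.1609, 0.2606]
eef_rot: [[-1.0, 0.001, 0.001], [0.001, 1.0, -0.0], [-0.001, -0.0, -1.0]]
ft_force: [-0.8, -0.5, -1.6]
gripper_width: 0.196
[ 0.63107594 -0.16081972  0.2604865 ] 0.1917914840020234 [-0.0688662  -0.07596046 -0.76315736] [-9.99999193e-01  1.17298268e-03  4.87170130e-04]
```

View pics/d24.png

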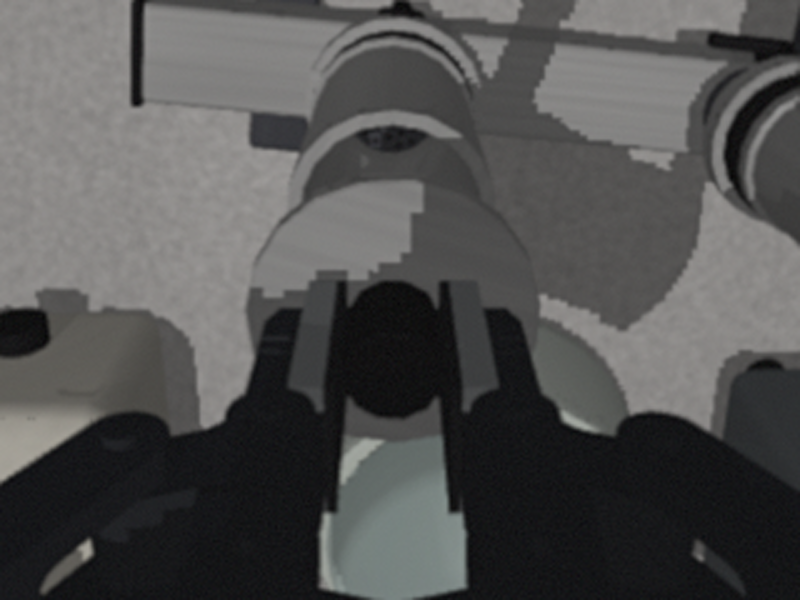

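```bash
python3 -m crank '[{"hand":0.014,"x":0.0005,"y":0,"z":-0.015,"twist":0},{"hand":0.014,"x":0,"y":0,"z":-0.015,"twist":0},{"hand":0.014,"x":0,"y":0,"z":-0.008,"twist":0},{"hand":0.014,"x":0,"y":0,"z":0,"twist":0},{"hand":0.014,"x":0,"y":0,"z":0,"twist":0},{"hand":0.014,"x":0,"y":0,"z":0,"twist":0},{"hand":0.014,"x":0,"y":0,"z":0,"twist":0}]'
python3 -m crank '[{"hand":0.014,"x":0,"y":0,"z":-0.002,"twist":0},{"hand":0.014,"x":0,"y":0,"z":-0.002,"twist":0},{"hand":0.014,"x":0,"y":0,"z":-0.001,"twist":0},{"hand":0.014,"x":0,"y":0,"z":0,"twist":0},{"hand":0.014,"x":0,"y":0,"z":0,"twist":0}]'

```

```text
t: 40.48
ee_pos: [0.6324, -0.1609, 0.2231]
eef_rot: [[-1.0, 0.001, 0.002], [0.001, 1.0, -0.001], [-0.002, -0.001, -1.0]]
ft_force: [0.4, 0.2, -0.1]
gripper_width: 0.197
t: 40.9
ee_pos: [0.6319, -0.1606, 0.2169]
eef_rot: [[-1.0, 0.001, -0.0], [0.001, 1.0, 0.0], [0.0, 0.0, -1.0]]
ft_force: [0.4, 0.7, -0.9]
gripper_width: 0.197
```

```bash
python3 -m crank '[{"hand":0.014,"x":0,"y":0,"z":-0.002,"twist":0},{"hand":0.014,"x":0,"y":0,"z":-0.001,"twist":0},{"hand":0.014,"x":0,"y":0,"z":0,"twist":0},{"hand":0.014,"x":0,"y":0,"z":0,"twist":0}]'
python3 -m crank '[{"hand":0.014,"x":0,"y":0,"z":-0.001,"twist":0},{"hand":0.014,"x":0,"y":0,"z":-0.0005,"twist":0},{"hand":0.014,"x":0,"y":0,"z":0,"twist":0},{"hand":0.014,"x":0,"y":0,"z":0,"twist":0}]'

```

```text
t: 41.23
ee_pos: [0.6319, -0.1607, 0.2139]
eef_rot: [[-1.0, 0.001, -0.0], [0.001, 1.0, 0.0], [0.0, 0.0, -1.0]]
ft_force: [0.5, 0.4, 0.0]
gripper_width: 0.189
t: 41.57
ee_pos: [0.6319, -0.1607, 0.2125]
eef_rot: [[-1.0, 0.001, -0.0], [0.001, 1.0, 0.0], [0.0, 0.0, -1.0]]
ft_force: [0.3, -0.3, -0.9]
gripper_width: 0.194
```

```bash
python3 -m crank '[{"hand":0.014,"x":0,"y":0,"z":-0.0005,"twist":0},{"hand":0.014,"x":0,"y":0,"z":0,"twist":0},{"hand":0.014,"x":0,"y":0,"z":0,"twist":0}]'
python3 -m crank '[{"hand":0.022,"x":0,"y":0,"z":0,"twist":0},{"hand":0.03,"x":0,"y":0,"z":0,"twist":0},{"hand":0.035,"x":0,"y":0,"z":0,"twist":0},{"hand":0.035,"x":0,"y":0,"z":0,"twist":0},{"hand":0.035,"x":0,"y":0,"z":0,"twist":0},{"hand":0.035,"x":0,"y":0,"z":0.015,"twist":0},{"hand":0.035,"x":0,"y":0,"z":0.025,"twist":0},{"hand":0.035,"x":0,"y":0,"z":0.03,"twist":0},{"hand":0.035,"x":-0.02,"y":0,"z":0.01,"twist":0},{"hand":0.035,"x":-0.035,"y":0,"z":0,"twist":0}]'
python3 -m crank '[{"hand":0.035,"x":-0.035,"y":0,"z":0,"twist":0},{"hand":0.035,"x":-0.035,"y":0,"z":0,"twist":0},{"hand":0.035,"x":0,"y":0,"z":0,"twist":0},{"hand":0.035,"x":0,"y":0,"z":0,"twist":0},{"hand":0.035,"x":0,"y":0,"z":0,"twist":0},{"hand":0.035,"x":0,"y":0,"z":0,"twist":0}]'
python3 - <<'E'
from h import *
c=save('wrist','w24');s=readout.state();print(s['ee_pos'],s['gripper_width'],s['ft_force'])
c=save('scene','s24'); crop('s24',160,140,320,300,4,'d25')
c=save('top','t24'); crop('t24',280,90,480,190,4,'d26')
E
```

```text
t: 41.82
ee_pos: [0.632, -0.1607, 0.2121]
eef_rot: [[-1.0, 0.001, 0.0], [0.001, 1.0, -0.0], [-0.0, -0.0, -1.0]]
ft_force: [0.7, 0.2, -0.1]
gripper_width: 0.192
t: 42.65
ee_pos: [0.5793, -0.1611, 0.2945]
eef_rot: [[-1.0, -0.0, 0.007], [-0.0, 1.0, -0.002], [-0.007, -0.002, -1.0]]
ft_force: [0.2, 0.0, 0.1]
gripper_width: 0.413
t: 43.15
ee_pos: [0.508, -0.1609, 0.2922]
eef_rot: [[-1.0, 0.001, 0.001], [0.001, 1.0, -0.0], [-0.001, -0.0, -1.0]]
ft_force: [0.2, 0.3, 0.1]
gripper_width: 0.409
[ 0.50801093 -0.16085505  0.29194115] 0.4075519654985392 [-0.09517933  0.39348834  0.01490128]
```

View pics/w24.png

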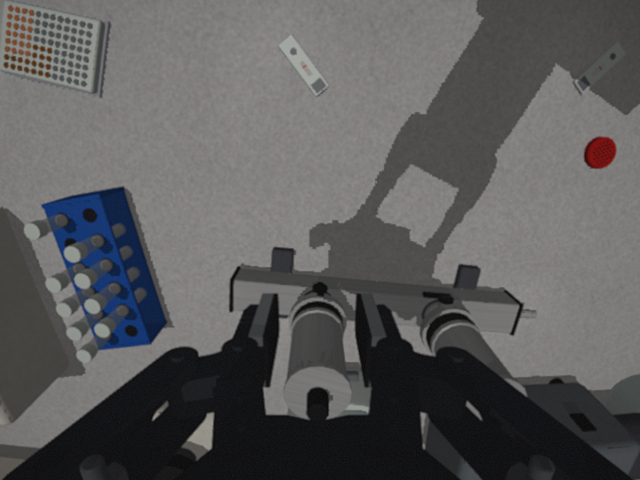

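View pics/d25.png

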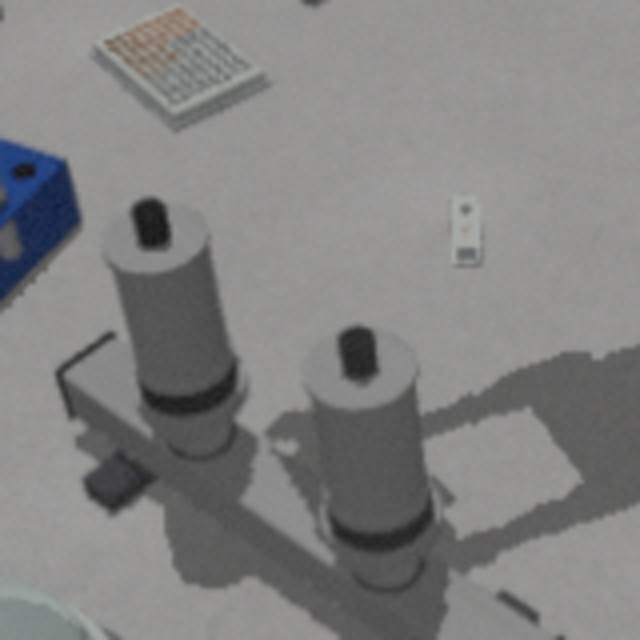

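View pics/t24.png

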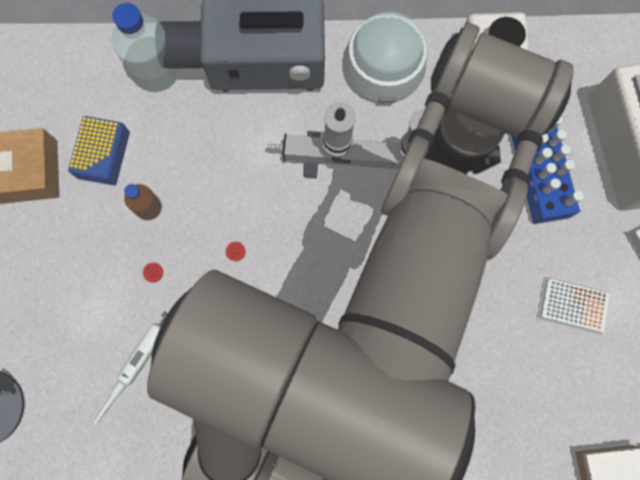

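The scene crop shows the new holder (175,330) matching the finished one (365,450): the lid lies flat on the brim and nothing is tilted. The bottle, pipette and cassettes look unmoved. Handing in.

```bash
python3 - <<'E'
from bench import robot
print(robot.finish_job())
E
```

```text
the job is handed in; nothing more can be done
None
```

I assembled the filter holder on the bare base in the order asked: the dark grey disc, then the ring, the funnel and the lid. Each piece was let go once home before I fetched the next, and the job was handed in at about 43 s of the 112 s allowed.

- **Heights:** each piece was released within about 0.5 mm of its computed home height, and no contact force went above 3 N while placing.
- **Pictures:** wrist pictures after placing showed the disc and the ring concentric and level. The last scene and wrist pictures show the new holder upright, with its lid flat, like the finished one.
- **Other objects:** the finished holder was not approached closely. The cassettes, bottle and pipette looked unmoved, though in the last pictures the arm partly hid the pipette in the top view.
- **Disagreements:** the cameras differed from each other by 1–4 mm on the pieces' positions. I resolved that by closing the jaws on each piece from two directions before lifting it. No check failed, but the final lid position was only judged by eye, not measured.

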